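Clear the jammed lid chute, lock its stop shoe on and reload it

TASK

The lid chute is jammed by a bent lid: push that lid back up the chute until it is clear of the hold-down strips, lift it out and put it in the grey reject bin. Then slide the stop shoe fully home under the guides at the foot of the chute and swing the clamp lever across behind it, right up to its end stop, to lock it. Last, load all the spare lids lying on the table into the chute, top side up, so that they queue down against the shoe, without knocking the jars about.

Things in the scene. Friction and masses are not known exactly. Their poses are not given: they have to be found in the camera images.
- unit: lid feed unit, bolted down: aluminium base plate 120 mm wide (x), 500 mm long (y from -200 to +300 mm), 12 mm thick, carrying the sloping trough, the shoe's slide guides and the clamp lever. Origin: on the table under the foot of the trough, mid-width. Its +y is uphill; the dock for the shoe is on the -y side of the foot. The trough's top end stands 197 mm above the table
- dock (a point): on the unit at y = -145 mm, mid-width, on the bare base plate (12 mm above the table): a free place to set the shoe down in line with its guides before pushing it in (+y). Bare plate from y = -200 to -78 mm; on the +x side a slanting lead-in plate funnels the flange to the guides from y = -109 mm on; on the -x side is the lever's pivot
- guides (a point): mouth of the guide strips, on the unit at y = -58 mm, 27.5 mm above the table. Rails 74 mm apart run from y = -78 to -3 mm; from y = -58 mm strips on them overhang inward (58 mm gap between, underside 11.5 mm above the base plate), so the flange has to be slid in from -y and cannot be dropped in. A stop bar at y = -5 mm ends its travel
- trough: polished steel trough of the chute, open on top, 300 mm long. Origin: on its floor at the foot, mid-width, 50 mm above the unit's origin. Its +y runs up the slope along the floor (25 degrees), z square to the floor. Side walls 22 mm high; inner width 64.5 mm at the foot widening evenly to 70.5 mm at y = 110 mm, 70.5 mm from there up. Lids slide down it by themselves when let go
- strip_end (a point): upper end of the two hold-down strips, at the trough's y = 110 mm, mid-width. They cover both edges of the lowest 110 mm (underside 19 mm, top 23 mm above the floor), leaving an open slot 40 mm wide along the middle through which fingers can reach a lid; no lid can be lifted out there. Further up the trough is open
- shoe: the stop shoe, loose: a steel flange 70 mm (x) by 80 mm (y) by 8 mm; on its front half a white block 50 mm wide (y = +4 to about +42 mm, up to z = 69 mm); on top an upright steel fin to hold it by, 14 mm thick (x), y = -17 to +29 mm, from z = 60 to 110 mm. 0.3 to 0.5 kg. Origin: centre of the flange's underside. Its +y (block side) faces uphill, parallel to the unit's y, when fitted
- shoe_home (a point): where the shoe's origin comes when fully home: on the unit at y = -45 mm, mid-width, 12 mm above the table
- lever (a joint): clamp lever's angle: 0 wide open, 2.0 rad locked at its end stop. Turns about an upright pivot, anticlockwise seen from above as the value grows; stays where left; about 1.5 N at the post moves it. Starts at 0 to 0.35. At 2.0 its bar points along the unit's +x, 2 mm behind the home shoe's flange; it cannot close if the shoe is well short of home
- lever_pivot (a point): the lever's pivot axis, at the unit's x = -52, y = -93 mm
- lever_post (a point): top of the upright round black post on the lever, 16 mm thick, 95 mm from the pivot; the post stands from z = 26 to 76 mm above the table, the bar below it is 12 mm wide, its top 26 mm above the table
- bent_lid: the bent lid, gold metal, its rim splayed out to 67.5 mm across, 14 mm high, wedged in the narrowing foot of the trough under the hold-down strips (its centre about 55 mm up the trough); it comes loose with a light push uphill and slides back if let go in the trough. Can be lifted out once its centre is more than 145 mm up the trough. Origin: centre of its underside; z through its top
- lid1: a spare gold metal lid, a flat disc 62 mm across and 14 mm high, like the others; may be absent (None from the start). Origin: centre of its underside; z up through its top. It lies top up on the table at the start
- lid2: a spare gold metal lid, a flat disc 62 mm across and 14 mm high, like the others; may be absent (None from the start). Origin: centre of its underside; z up through its top. It lies top up on the table at the start
- lid3: a spare gold metal lid, a flat disc 62 mm across and 14 mm high, like the others; may be absent (None from the start). Origin: centre of its underside; z up through its top. It lies top up on the table at the start
- lid4: a spare gold metal lid, a flat disc 62 mm across and 14 mm high, like the others; may be absent (None from the start). Origin: centre of its underside; z up through its top. It lies top up on the table at the start
- reject_bin: the open grey reject bin, fixed, 160 by 160 mm outside, 65 mm high, walls and floor 5 mm; origin at the centre of its underside
- jar1: a capped glass jar, 65 mm across, 82 mm high, a bystander; origin at the centre of its underside
There are look-alikes about, which are no part of the job. Several things look just like the shoe: the one meant starts farthest to the robot's left. Leave any orange look-alike of the lid3 alone.

How it is judged:
By the outcome, as a careful person would: the job done as asked, in the order asked, and still so for the second after the job is handed in, with the robot touching nothing.
Of lid1, lid2, lid3, lid4 only 2 to 4 are there at a start; the rules pass over those that are not, and their reading is None.
At some moment in a run one of lid1, lid2, lid3, lid4, shoe may be knocked a few centimetres aside while the robot is not near it.
Once in a run the grip may slacken for a moment while it holds something.
It also fails if it takes over 208 s, if anything falls off the work surface, if the arm or the gripper's body presses on something with over 40 N, if the wrist force passes 120 N, or if a joint passes its speed limit or range.

ROBOT

A 6-joint arm with a two-finger parallel gripper is mounted at the origin on the work surface. World frame = base frame: x ahead of the robot, y to its left, z up, the work surface at z = 0. Lengths are in mm, angles in rad, forces in N, time in s.
With the tool pointing down it reaches from about 350 to 800 mm from the base axis. Payload 7.3 kg.
Tool frame: the origin (TCP) lies at the very end of the fingers, on their centre line; the grasp point (between the pads) lies 19 mm behind it; z points along the fingers, y is the line along which they close (so a half turn about z gives the same grasp; the last joint's range is limited). The gripper opens to 85 mm and grips with 20 to 120 N. Pads are 22 mm wide; open, the fingers measure 114 mm over their backs; the gripper's body (76 mm by 85 mm) begins 54 mm behind the grasp point. The pads swing forward as they close: fully open they stand 13 mm farther back than shut.
Start: joints at [1.127, 0.342, 1.524, -0, 1.275, -0.146], TCP at [154.029, 501.916, 231.322] pointing down, gripper open.
Joint ranges: [-2.53, 2.53], [-0.77, 2.02], [0.04, 2.7], [-1, 4.14], [0.28, 2.66], [-3.11, 3.11]. Speed limits (rad/s): [2.57, 2.57, 3.14, 3.14, 3.14, 3.14].

INTERFACE

Orientations are given as a unit quaternion [x, y, z, w].
In Python, from rig import robot, cams, order gives the robot as it stands.
- The arm moves only by the tool send_rows, never from a script. Its argument "targets" is a list of rows, each a list of 3 entries, a list of its own where there are three numbers: the opening, from 0 (shut) to 1 (fully open), then the shift along the tool's x, y, z in mm, then the turn, a rotation vector about the tool's x, y, z in degrees. A call has exactly 8 rows; each row shifts and turns the commanded pose from where the row before left it, along the tool's axes as they then stand; what a row does not reach is not made up. A row lasts 1/8 s, in which the tool goes at most 62.5 mm and 10.7 degrees, less where a joint would pass 70% of its speed; a pose out of reach is approached as far as the arm can. A call with a gripper value outside its range is refused whole. The fingers move at their own pace and stop on an object; "squeeze" is the grip in N (left out, the last holds). Time passes only in rows, so rows that do not move let the fingers close, or fill a call up. It gives the time, the measured TCP pose, the force, the opening and the grip force at its end, in the units of the state.
- robot.get_obs(): the state, without advancing time (a new reading comes with each control period).
- cams.capture(name): name is "scene" or "top"; returns the picture (400x640x3 uint8, blue, green, red); there is no depth.
- cams.get_calibration(name): a dict with "fx", "fy", "cx", "cy" (pixels), "k1" (the pictures are not rectified: a ray, as slopes to the right and down, at radius r is drawn at 1 + k1 r^2 times it, then the intrinsics apply), "T" (4x4, takes a point from camera to world coordinates). Camera axes: x right, y down, z forward; pixel columns grow to the right and rows downward; lengths in mm; the calibration is good to about 2 mm. A picture is of the moment at which its call begins. get_calibration takes no time and is no camera call.
- order.finish_job(): hands the job in; it is judged then, once.
The state is a dict: "clock": time; "joints": joint angles; "joint_velocities": joint speeds; "joint_torque": joint torques, N m; "position": TCP position; "eef_rot": TCP orientation; "force": force on the tool from outside, world axes, zero at the start; "torque": the same for the moment, N m; "width": finger opening in mm; "grip_force": force on a finger pad.
Only numpy, scipy, OpenCV 4.12 (cv2) and the standard library are available. Lean on these libraries where they do the work, as an engineer would, in place of code of your own. Each camera call takes 0.05 s, during which the arm holds its last target. There are 200 camera calls.

## Working session

There is one attempt and no reset: what is moved stays moved. The work goes in short steps, Python scripts to look and compute and a tool call to move; the robot and the scene stay as the last step left them, time stands still between calls to the robot, and variables do not carry over. Pictures are saved under pics/ and viewed, at most 14 in all, crops included, and the job is handed in when it is done.

Besides the shell and the picture viewer there is one more tool, called after "Call:" as name(argument=value, ...), one argument or row to a line, values as JSON. send_rows: Moves the arm, as the interface text tells. Its arguments: {"type":"object","properties":{"targets":{"type":"array","items":{"type":"array"}},"squeeze":{"type":"number"}},"required":["targets"]}

```bash
mkdir -p pics; ls
python3 - <<'E'
from rig import robot,cams,order
import cv2,numpy as np
np.set_printoptions(precision=4,suppress=True)
for n in("scene","top"):
    im=cams.capture(n);cv2.imwrite(f"pics/{n}0.png",im)
    c=cams.get_calibration(n);print(n,{k:c[k] for k in c if k!="T"});print(np.array(c["T"]))
print(robot.get_obs())
E
```

```text
pics
scene {'fx': 419.1200671969524, 'fy': 419.1200671969524, 'cx': 323.48579245733947, 'cy': 197.7455918554827, 'k1': -0.08109789299391251}
[[   0.6902    0.5623   -0.4554  976.4476]
 [   0.7234   -0.5216    0.4523 -520.4762]
 [   0.0168   -0.6416   -0.7668  912.7949]
 [   0.        0.        0.        1.    ]]
top {'fx': 427.5537503837327, 'fy': 427.5537503837327, 'cx': 322.26041094352075, 'cy': 190.9545108554841, 'k1': 0.019899075109982328}
[[   0.0024   -0.9851    0.1718  289.5989]
 [  -1.       -0.0031   -0.0035    0.6249]
 [   0.0039   -0.1718   -0.9851 1246.924 ]
 [   0.        0.        0.        1.    ]]
{'clock': 0.1, 'joints': array([ 1.1269,  0.3427,  1.5249,  0.    ,  1.2754, -0.146 ]), 'joint_velocities': array([-0.0004,  0.0002, -0.0018, -0.0006, -0.0001,  0.0014]), 'joint_torque': array([  0.0022, -43.4452, -24.6491,   0.    ,   0.0046,  -0.    ]), 'position': array([153.9041, 501.5832, 230.7031]), 'eef_rot': array([ 0.1484,  0.9889, -0.0006, -0.0002]), 'force': array([ 0.4158,  0.6199, -0.6443]), 'torque': array([-0.0019,  0.0253,  0.0193]), 'grip_force': 0.0, 'width': 85.4552339841693}
```

View pics/scene0.png

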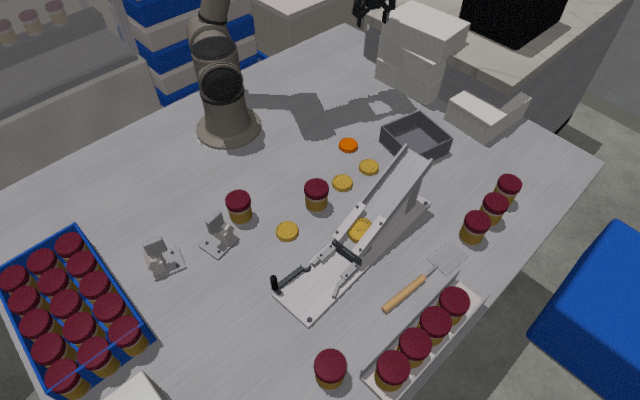

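View pics/top0.png

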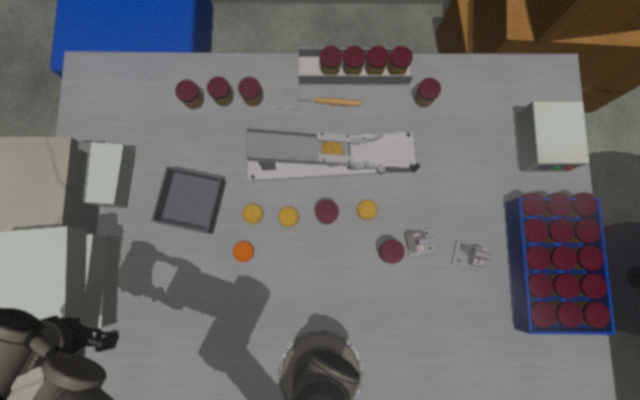

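Candidates, top view:
- **Shoe:** (420,242) is farthest to the robot's left; its look-alike is at (472,255). I choose (420,242).
- **Spare lids:** gold at (253,213), (288,217) and (367,210). Orange at (243,251) is to be left alone.
- **Bent lid:** (332,148), in the trough.
- **Jars near the work:** (326,211) and (391,251).

I'll check these in close crops.

```bash
cat > h.py <<'E'
from rig import robot,cams,order
import cv2,numpy as np
from scipy.spatial.transform import Rotation as R
np.set_printoptions(precision=2,suppress=True)
def cal(n):
    c=cams.get_calibration(n);K=np.array([[c["fx"],0,c["cx"]],[0,c["fy"],c["cy"]],[0,0,1]]);return K,np.array([c["k1"],0,0,0]),np.array(c["T"])
def ray(n,uv):
    K,d,T=cal(n);p=cv2.undistortPoints(np.array(uv,float).reshape(-1,1,2),K,d)[:,0]
    return T[:3,3],np.c_[p,np.ones(len(p))]@T[:3,:3].T
def plane(n,uv,z):
    o,d=ray(n,uv);return o+d*((z-o[2])/d[:,2])[:,None]
def tri(uvs,uvt):
    o1,d1=ray("scene",uvs);o2,d2=ray("top",uvt);out=[]
    for a,b in zip(d1,d2):
        s=np.linalg.lstsq(np.c_[a,-b],o2-o1,rcond=None)[0]
        p,q=o1+a*s[0],o2+b*s[1];out.append(np.r_[(p+q)/2,np.linalg.norm(p-q)])
    return np.array(out)
def proj(n,P):
    K,d,T=cal(n);M=np.linalg.inv(T);return cv2.projectPoints(np.array(P,float).reshape(-1,1,3),cv2.Rodrigues(M[:3,:3])[0],M[:3,3],K,d)[0][:,0]
def blobs(im,lo,hi,amin=20):
    m=cv2.inRange(cv2.cvtColor(im,cv2.COLOR_BGR2HSV),lo,hi)
    n,_,s,c=cv2.connectedComponentsWithStats(m);return [(c[i].round(2),s[i].tolist()) for i in range(1,n) if s[i][4]>amin]
def grab(n,f=None):
    im=cams.capture(n)
    if f: cv2.imwrite(f"pics/{f}.png",im)
    return im
def crop(im,x,y,w,h,k,f): cv2.imwrite(f"pics/{f}.png",cv2.resize(im[y:y+h,x:x+w],None,fx=k,fy=k,interpolation=cv2.INTER_CUBIC))
def state():
    o=robot.get_obs();return o
E
python3 - <<'E'
from h import *
t=cv2.imread("pics/top0.png");s=cv2.imread("pics/scene0.png")
crop(t,240,120,200,145,4,"c_top");crop(s,190,140,250,187,3.2,"c_scene")
for n,im in(("top",t),("scene",s)):
    print(n)
    for b in blobs(im,(18,110,110),(35,255,255)): print(b, plane(n,[b[0]],14)[0])
E
```

```text
top
(array([331.64, 147.68]), [322, 142, 20, 12, 214]) [635.57 -31.34  14.  ]
(array([366.73, 209.42]), [358, 200, 19, 20, 296]) [ 450.54 -133.07   14.  ]
(array([252.29, 213.15]), [243, 204, 20, 19, 300]) [438.69 198.86  14.  ]
(array([288.01, 216.54]), [279, 207, 19, 20, 306]) [429.09  95.28  14.  ]
scene
(array([368.29, 166.45]), [359, 159, 20, 16, 244]) [445.59 192.45  14.  ]
(array([341.7 , 182.27]), [332, 174, 21, 18, 268]) [436.35  88.53  14.  ]
(array([358.79, 228.29]), [349, 218, 23, 23, 318]) [582.36   5.45  14.  ]
(array([286.33, 230.75]), [276, 221, 22, 21, 355]) [ 458.1  -139.63   14.  ]
```

View pics/c_top.png

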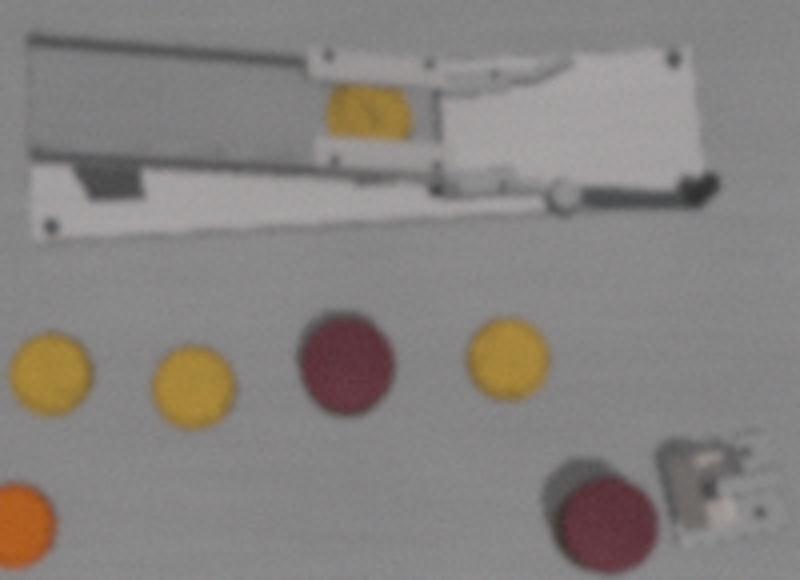

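View pics/c_scene.png

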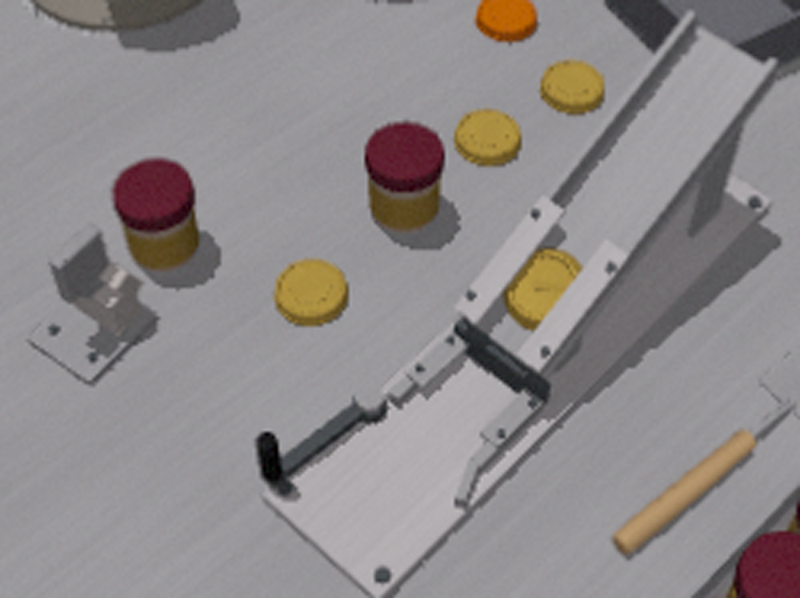

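The crops show three things:
- **Spare lids:** three gold lids, all top up.
- **Bent lid:** in the trough at top-crop (370,110).
- **Unit:** plate screw heads at top-crop (674,60) and (52,226), and scene-crop (382,575) and (755,203). The lever is wide open with its post at scene-crop (268,455).

Next I'll measure the unit and look closer at the shoe.

Run:
```python
from h import *
t=cv2.imread("pics/top0.png");s=cv2.imread("pics/scene0.png")
def dark(im,u,v,r=4):
    g=cv2.cvtColor(im,cv2.COLOR_BGR2GRAY).astype(float);u0,v0=int(round(u)),int(round(v))
    p=g[v0-r:v0+r+1,u0-r:u0+r+1];w=np.clip(np.median(p)-25-p,0,None)
    yy,xx=np.mgrid[-r:r+1,-r:r+1];return [u0+(w*xx).sum()/w.sum(),v0+(w*yy).sum()/w.sum()]
T=lambda x,y:(240+x/4,120+y/4);S=lambda x,y:(190+x/3.2,140+y/3.2)
tA=dark(t,*T(674,60));tB=dark(t,*T(52,226));sA=dark(s,*S(382,575));sC=dark(s,*S(755,203))
pA,pB=plane("top",[tA,tB],12);qA,qC=plane("scene",[sA,sC],12)
print("A+x-y",pA,qA,tri([sA],[tA]));print("B-x+y",pB,"C+x+y",qC)
print("centre",(pA+pB)/2,"BC",np.linalg.norm(pB-qC),"AC",np.linalg.norm(qA-qC),"AB",np.linalg.norm(pA-pB))
d=qC-qA;print("yaw",np.degrees(np.arctan2(-d[0],d[1])))
# trough top ends, strip corners
print(tri([S(690,12),S(775,62)],[T(30,156),T(30,38)]))
print("strip holes",tri([S(536,213),S(611,267),S(470,295),S(545,352)],[T(335,161),T(329,57),T(435,169),T(429,63)]))
print("lever post top",tri([S(267,437)],[T(710,183)]), "pivot",tri([S(371,406)],[T(566,197)]))
a=cv2.resize(t[222:272,400:500],None,fx=8,fy=8,interpolation=cv2.INTER_CUBIC);b=cv2.resize(s[205:275,140:240],None,fx=8,fy=8,interpolation=cv2.INTER_CUBIC)[:, :]
cv2.imwrite("pics/shoe.png",np.vstack([a,b])[:960]); im=np.vstack([a,b]);print(im.shape);cv2.imwrite("pics/shoe.png",cv2.resize(im,(500,600)))
bt=blobs(t,(10,130,150),(16,255,255));print(bt)
g=cv2.inRange(cv2.cvtColor(t,cv2.COLOR_BGR2GRAY),0,105);print([ (c,st) for c,st in [(x[0],x[1]) for x in []]])
```

```text
A+x-y [ 678.59 -260.44   12.  ] [ 681.21 -261.53   12.  ] [[ 679.88 -260.86    8.63    0.74]]
B-x+y [548.14 202.41  12.  ] C+x+y [651.8  205.52  12.  ]
centre [613.37 -29.01  12.  ] BC 103.70336520284746 AC 467.9818484627613 AB 480.8798884434968
yaw 3.6036014353410484
[[556.93 187.8  185.     0.01]
 [636.81 191.66 184.26   3.48]]
strip holes [[574.99  -5.68 108.12   4.23]
 [648.89  -1.64 107.69   3.65]
 [578.01 -77.13  71.28   2.63]
 [654.36 -73.81  74.17   1.27]]
lever post top [[ 568.07 -269.96   73.51    3.46]] pivot [[ 571.95 -176.72   13.16    4.94]]
(960, 800, 3)
[(array([242.44, 251.43]), [233, 242, 20, 20, 297])]
[]
```

View pics/shoe.png

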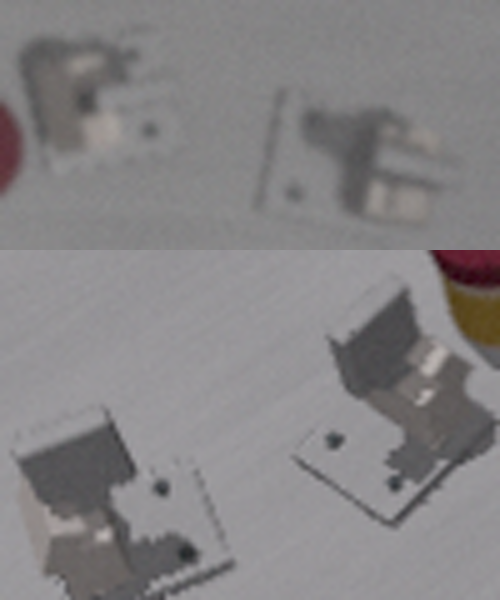

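The shoe crop shows our shoe, the left one in the top view. Its flange screws are at its right (robot's right), and the white block patches at crop (85,65) and (100,130) face left. So its +y is near world +y, turned about +10°. Now I'll compute its pose, the bin and the jars.

```bash
cat >> h.py <<'E'
# unit frame
U0=np.array([617.3,-79.4,0]);UY=np.radians(3.4);UR=R.from_euler('z',UY).as_matrix()
unit=lambda *p:U0+UR@np.array(p,float)
C25,S25=np.cos(np.radians(25)),np.sin(np.radians(25))
trough=lambda x,y,z:unit(x,y*C25-z*S25,50+y*S25+z*C25)
def toolR(yaw,tilt=0):
    "tool y along world y turned by yaw deg, z down; tilt deg leans tip toward +y"
    return R.from_euler('z',yaw,degrees=True)*R.from_euler('x',tilt,degrees=True)*R.from_matrix([[-1,0,0],[0,1,0],[0,0,-1]])
def chain(*poses,start=None):
    "poses: (pos,Rot). prints for each the tool-frame shift (made first) and turn"
    o=robot.get_obs();p,r=start if start else (o["position"],R.from_quat(o["eef_rot"]))
    print("at",p,"t",round(o["clock"],2))
    for q,s in poses:
        print(" ->",np.array(q),"shift",r.inv().apply(np.array(q)-p),"len %.0f"%np.linalg.norm(np.array(q)-p),"turn",(r.inv()*s).as_rotvec(degrees=True));p,r=np.array(q),s
E
python3 - <<'E'
from h import *
t=cv2.imread("pics/top0.png");s=cv2.imread("pics/scene0.png")
print("bin rim",plane("top",[(170,166),(226,177),(212,233),(153,221)],65), plane("top",[(170,166),(226,177),(212,233),(153,221)],65).mean(0))
for b in blobs(t,(165,80,50),(180,255,255),100): print("jar",b[0],plane("top",[b[0]],82)[0]) if b[0][1]>190 and b[0][0]<420 else 0
K=lambda x,y:(140+x/5,205+(y-250)/5);Kt=lambda x,y:(400+x/5,222+y/5)
print("flange scene rear corners+right",plane("scene",[K(295,457),K(395,525)],0));print(plane("scene",[K(335,440),K(395,483)],8))
print("flange top",plane("top",[Kt(45,172),Kt(185,150)],8),"hole",plane("top",[Kt(150,130)],8))
print("fin top edge scene z110",plane("scene",[K(330,335),K(405,278),K(408,290)],110))
print("block patches top z69",plane("top",[Kt(85,65),Kt(100,130)],69))
print("bent lid top", plane("top",[(331.64,147.68)],85), "pred",trough(0,55,12))
for y in(55,165): print(trough(0,y,0))
print("fit holes", plane("top",[(331.64,147.68)],85))
f=trough(0,55,-3)
V=toolR(3.4);Tt=toolR(3.4,25);n=UR@np.array([0,-S25,C25])
chain((np.array([154,502,300]),V),(f+n*120,Tt),(f+n*30,Tt),(f,Tt))
E
```

```text
bin rim [[565.89 426.56  65.  ]
 [534.76 267.7   65.  ]
 [377.31 299.61  65.  ]
 [410.1  463.27  65.  ]] [472.01 364.29  65.  ]
jar [326.36 210.93] [437.15 -14.86  82.  ]
jar [391.61 250.85] [ 329.22 -191.06   82.  ]
flange scene rear corners+right [[ 333.86 -332.33   -0.  ]
 [ 403.19 -317.59    0.  ]]
[[ 344.71 -312.86    8.  ]
 [ 387.6  -305.04    8.  ]]
flange top [[ 316.18 -252.59    8.  ]
 [ 328.96 -333.23    8.  ]] hole [[ 340.26 -313.66    8.  ]]
fin top edge scene z110 [[ 363.78 -304.35  110.  ]
 [ 359.55 -258.06  110.  ]
 [ 366.68 -261.25  110.  ]]
block patches top z69 [[ 373.03 -264.02   69.  ]
 [ 337.66 -270.91   69.  ]]
bent lid top [[615.64 -29.5   85.  ]] pred [614.64 -34.7   84.12]
[614.34 -29.64  73.24]
[608.43  69.88 119.73]
fit holes [[615.64 -29.5   85.  ]]
at [153.9  501.58 230.7 ] t 0.1
 -> [154 502 300] shift [  0.04   0.34 -69.3 ] len 69 turn [ -0.07  -0.02 -20.47]
 -> [617.28 -79.   179.28] shift [-428.   -607.45  120.72] len 753 turn [-25.   0.   0.]
 -> [615.02 -41.03  97.71] shift [-0. -0. 90.] len 90 turn [0. 0. 0.]
 -> [614.27 -28.38  70.53] shift [ 0.  0. 30.] len 30 turn [0. 0. 0.]
```

Call:
send_rows(
  targets=[
    [1,[0,0,-35],[0,0,-10.2]],
    [1,[0,0,-35],[0,0,-10.2]],
    [1,[-32.9,-46.7,6],[0,0,0]],
    [1,[-32.9,-46.7,6],[0,0,0]],
    [1,[-32.9,-46.7,6],[0,0,0]],
    [1,[-32.9,-46.7,6],[0,0,0]],
    [1,[-32.9,-46.7,6],[0,0,0]],
    [1,[-32.9,-46.7,6],[0,0,0]],
  ],
  squeeze=40,
)

```text
clock: 1.1
position: [368.1, 232.1, 265.0]
eef_rot: [-0.029, 1.0, 0.0, -0.0]
force: [1.4, 0.8, -0.2]
width: 85.7
grip_force: 0.0
```

Call:
send_rows(
  targets=[
    [1,[-32.9,-46.7,6],[0,0,0]],
    [1,[-32.9,-46.7,6],[0,0,0]],
    [1,[-32.9,-46.7,6],[0,0,0]],
    [1,[-32.9,-46.7,6],[0,0,0]],
    [1,[-32.9,-46.7,6],[0,0,0]],
    [1,[-32.9,-46.7,6],[0,0,0]],
    [1,[-32.9,-46.7,6],[0,0,0]],
    [1,[0,0,0],[-8.3,0,0]],
  ],
)

```text
clock: 2.1
position: [617.4, -80.4, 221.5]
eef_rot: [-0.029, 0.997, 0.074, -0.003]
force: [-0.3, -0.2, -0.3]
width: 85.6
grip_force: 0.0
```

Call:
send_rows(
  targets=[
    [1,[0,0,0],[-8.3,0,0]],
    [1,[0,0,0],[-8.4,0,0]],
    [1,[0,0,0],[0,0,0]],
    [1,[0,0,0],[0,0,0]],
    [1,[0,0,0],[0,0,0]],
    [1,[0,0,0],[0,0,0]],
    [1,[0,0,0],[0,0,0]],
    [1,[0,0,0],[0,0,0]],
  ],
)

```text
clock: 3.1
position: [616.4, -79.0, 223.4]
eef_rot: [-0.029, 0.976, 0.216, -0.006]
force: [-0.8, 0.7, -0.4]
width: 85.4
grip_force: 0.0
```

Run:
```python
from h import *
s=cv2.imread("pics/scene0.png")
for y in(55,60): print(proj("scene",[trough(0,y,14),trough(0,y-33,14),trough(0,y+33,14)]),proj("top",[trough(0,y,14),trough(0,y-33,14),trough(0,y+33,14)]))
t=cv2.imread("pics/top0.png")
for n,im in(("top",t),("scene",s)):print(blobs(im,(18,110,110),(35,255,255)))
f=trough(0,59,-3);Tt=toolR(3.4,25);n=UR@np.array([0,-S25,C25])
chain((f+n*40,Tt),(f,Tt))
```

```text
[[359.34 228.24]
 [350.96 238.87]
 [367.65 217.67]] [[333.8  147.92]
 [344.17 148.69]
 [323.19 147.14]]
[[360.6  226.63]
 [352.23 237.26]
 [368.91 216.07]] [[332.21 147.81]
 [342.62 148.57]
 [321.56 147.02]]
[(array([331.64, 147.68]), [322, 142, 20, 12, 214]), (array([366.73, 209.42]), [358, 200, 19, 20, 296]), (array([252.29, 213.15]), [243, 204, 20, 19, 300]), (array([288.01, 216.54]), [279, 207, 19, 20, 306])]
[(array([368.29, 166.45]), [359, 159, 20, 16, 244]), (array([341.7 , 182.27]), [332, 174, 21, 18, 268]), (array([358.79, 228.29]), [349, 218, 23, 23, 318]), (array([286.33, 230.75]), [276, 221, 22, 21, 355])]
at [616.37 -79.   223.43] t 3.1
 -> [615.06 -41.63 108.47] shift [ -0.85 -14.68 120.  ] len 121 turn [-0.01  0.03 -0.03]
 -> [614.05 -24.76  72.22] shift [-0.  0. 40.] len 40 turn [0. 0. 0.]
```

Call:
send_rows(
  targets=[
    [1,[-0.9,-14.7,30],[0,0,0]],
    [1,[0,0,30],[0,0,0]],
    [1,[0,0,30],[0,0,0]],
    [1,[0,0,30],[0,0,0]],
    [1,[0,0,10],[0,0,0]],
    [1,[0,0,8],[0,0,0]],
    [1,[0,0,0],[0,0,0]],
    [1,[0,0,0],[0,0,0]],
  ],
)

```text
clock: 4.1
position: [615.2, -34.8, 92.9]
eef_rot: [-0.028, 0.976, 0.216, -0.005]
force: [-0.6, 0.3, -0.2]
width: 85.4
grip_force: 0.0
```

Run:
```python
from h import *
s=grab("scene");t=grab("top")
a=cv2.resize(s[150:280,280:440],(800,650))[:600];cv2.imwrite("pics/b1.png",a)
f=trough(0,59,-3);Tt=toolR(3.4,25);chain((f,Tt))
```

```text
at [615.05 -34.73  92.75] t 4.2
 -> [614.05 -24.76  72.22] shift [ 0.45  0.41 22.84] len 23 turn [-0.03  0.11 -0.04]
```

View pics/b1.png

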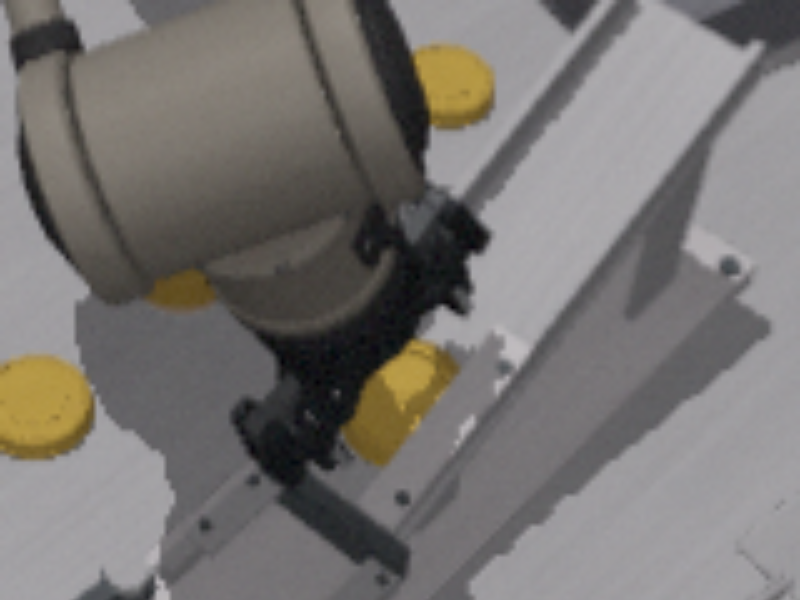

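The open fingers straddle the bent lid, lower finger at (330,455) and upper at (460,300). I'll go down and close.

Call:
send_rows(
  targets=[
    [1,[0.4,0.4,6],[0,0,0]],
    [1,[0,0,6],[0,0,0]],
    [1,[0,0,4],[0,0,0]],
    [1,[0,0,4],[0,0,0]],
    [1,[0,0,3],[0,0,0]],
    [1,[0,0,0],[0,0,0]],
    [1,[0,0,0],[0,0,0]],
    [1,[0,0,0],[0,0,0]],
  ],
)

```text
clock: 5.2
position: [613.8, -24.3, 71.5]
eef_rot: [-0.028, 0.976, 0.216, -0.006]
force: [-0.3, -0.1, -0.6]
width: 85.5
grip_force: 0.0
```

Call:
send_rows(
  targets=[
    [0.6,[0,0,0],[0,0,0]],
    [0.6,[0,0,0],[0,0,0]],
    [0.6,[0,0,0],[0,0,0]],
    [0.6,[0,0,0],[0,0,0]],
    [0.6,[0,0,0],[0,0,0]],
    [0.6,[0,0,0],[0,0,0]],
    [0.6,[0,0,0],[0,0,0]],
    [0.6,[0,0,0],[0,0,0]],
  ],
)

```text
clock: 6.2
position: [613.8, -24.6, 71.8]
eef_rot: [-0.028, 0.976, 0.216, -0.006]
force: [-2.6, -2.1, 5.1]
width: 65.6
grip_force: 44.8
```

Call:
send_rows(
  targets=[
    [0.6,[0,5,-0.5],[0,0,0]],
    [0.6,[0,10,0],[0,0,0]],
    [0.6,[0,15,0],[0,0,0]],
    [0.6,[0,20,0],[0,0,0]],
    [0.6,[0,20,0],[0,0,0]],
    [0.6,[0,20,0],[0,0,0]],
    [0.6,[0,15,0],[0,0,0]],
    [0.6,[0,8,0],[0,0,0]],
  ],
)

```text
clock: 7.2
position: [607.7, 78.8, 120.1]
eef_rot: [-0.029, 0.976, 0.216, -0.006]
force: [-0.3, -3.7, 3.8]
width: 65.9
grip_force: 44.7
```

Call:
send_rows(
  targets=[
    [0.6,[0,2,0],[0,0,0]],
    [0.6,[0,0,-10],[0,0,0]],
    [0.6,[0,0,-20],[0,0,0]],
    [0.6,[0,0,-30],[0,0,0]],
    [0.6,[0,0,-40],[0,0,0]],
    [0.6,[0,0,-40],[0,0,0]],
    [0.6,[0,0,0],[0,0,0]],
    [0.6,[0,0,0],[0,0,0]],
  ],
)

```text
clock: 8.2
position: [610.5, 20.4, 246.2]
eef_rot: [-0.028, 0.976, 0.217, -0.007]
force: [0.2, 0.9, -1.6]
width: 65.6
grip_force: 44.4
```

Run:
```python
from h import *
for n in("scene","top"): print(blobs(grab(n,"lift_"+n),(18,110,110),(35,255,255)))
V=toolR(10);B=np.array([471,364,0])
chain((B+[0,0,260],V),(B+[0,0,45],V));print(robot.get_obs()["width"])
```

```text
[(array([383.8 , 170.95]), [373, 156, 23, 29, 451]), (array([342.08, 182.24]), [333, 174, 19, 18, 262]), (array([286.43, 230.86]), [276, 221, 23, 21, 361])]
[(array([313.47, 136.23]), [303, 130, 22, 15, 237]), (array([251.9 , 207.88]), [245, 204, 16, 9, 81]), (array([288.01, 215.37]), [280, 209, 17, 15, 171])]
at [610.3   20.91 245.75] t 8.3
 -> [471 364 260] shift [119.08 323.48 136.02] len 371 turn [25.05  1.28 -6.58]
 -> [471 364  45] shift [  0.   0. 215.] len 215 turn [0. 0. 0.]
65.9349511283044
```

Call:
send_rows(
  targets=[
    [0.6,[17,46.2,19.4],[0,0,0]],
    [0.6,[17,46.2,19.4],[0,0,0]],
    [0.6,[17,46.2,19.4],[0,0,0]],
    [0.6,[17,46.2,19.4],[0,0,0]],
    [0.6,[17,46.2,19.4],[0,0,0]],
    [0.6,[17,46.2,19.4],[0,0,0]],
    [0.6,[17,46.2,19.4],[0,0,0]],
    [0.6,[0,0,0],[8.3,0.4,-2.2]],
  ],
)

```text
clock: 9.3
position: [469.0, 364.7, 259.1]
eef_rot: [-0.049, 0.988, 0.143, -0.006]
force: [0.1, -0.8, -1.3]
width: 65.6
grip_force: 47.5
```

Call:
send_rows(
  targets=[
    [0.6,[0,0,0],[8.3,0.4,-2.2]],
    [0.6,[0,0,0],[8.4,0.4,-2.2]],
    [0.6,[0,0,40],[0,0,0]],
    [0.6,[0,0,50],[0,0,0]],
    [0.6,[0,0,50],[0,0,0]],
    [0.6,[0,0,50],[0,0,0]],
    [0.6,[0,0,25],[0,0,0]],
    [0.6,[0,0,0],[0,0,0]],
  ],
)

```text
clock: 10.3
position: [470.5, 362.7, 42.9]
eef_rot: [-0.087, 0.996, -0.002, -0.001]
force: [-0.3, 0.4, -0.6]
width: 65.8
grip_force: 47.6
```

Run:
```python
from h import *
o=robot.get_obs();print(o["position"],o["width"],o["force"])
s=grab("scene");t=grab("top")
cv2.imwrite("pics/bin.png",np.hstack([cv2.resize(s[80:220,340:480],(400,400)),cv2.resize(t[130:270,130:270],(400,400))]))
```

```text
[470.55 362.69  42.89] 65.75550410298295 [-0.29  0.36 -0.56]
```

View pics/bin.png

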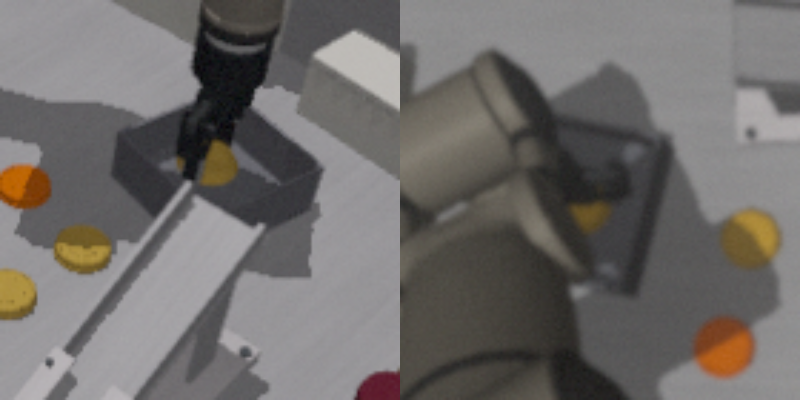

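The bent lid is inside the bin, so I'll release it.

Call:
send_rows(
  targets=[
    [1,[0,0,0],[0,0,0]],
    [1,[0,0,0],[0,0,0]],
    [1,[0,0,0],[0,0,0]],
    [1,[0,0,0],[0,0,0]],
    [1,[0,0,-40],[0,0,0]],
    [1,[0,0,-60],[0,0,0]],
    [1,[0,0,-60],[0,0,0]],
    [1,[0,0,-57],[0,0,0]],
  ],
)

```text
clock: 11.4
position: [471.6, 363.4, 265.2]
eef_rot: [-0.087, 0.996, 0.0, 0.003]
force: [1.0, 1.2, -0.6]
width: 84.9
grip_force: 0.0
```

Run:
```python
from h import *
for n in("scene","top"):print(blobs(grab(n),(18,110,110),(35,255,255)))
chain((np.array([358,-281,260]),toolR(-79.5)))
```

```text
[(array([413.63, 144.51]), [405, 139, 16, 14, 121]), (array([368.26, 166.39]), [359, 159, 20, 16, 246]), (array([341.68, 182.38]), [332, 175, 21, 17, 268]), (array([286.28, 230.72]), [276, 221, 22, 21, 354])]
[(array([197.3 , 194.58]), [193, 191, 9, 8, 50]), (array([190.26, 204.65]), [186, 196, 11, 17, 117]), (array([366.77, 209.41]), [358, 200, 19, 20, 295]), (array([252.35, 213.27]), [243, 204, 20, 20, 304]), (array([287.97, 216.5 ]), [279, 207, 19, 20, 306])]
at [474.07 364.91 270.58] t 11.5
 -> [ 358 -281  260] shift [ 226.55 -615.99    4.15] len 656 turn [ 0.96  0.6  89.49]
```

Call:
send_rows(
  targets=[
    [1,[18.9,-51.3,0.4],[0,0,0]],
    [1,[18.9,-51.3,0.4],[0,0,0]],
    [1,[18.9,-51.3,0.4],[0,0,0]],
    [1,[18.9,-51.3,0.4],[0,0,0]],
    [1,[18.9,-51.3,0.4],[0,0,0]],
    [1,[18.9,-51.3,0.4],[0,0,0]],
    [1,[18.9,-51.3,0.4],[0,0,0]],
    [1,[18.9,-51.3,0.4],[0,0,0]],
  ],
)

```text
clock: 12.5
position: [393.4, -68.5, 259.1]
eef_rot: [-0.087, 0.996, -0.0, 0.002]
force: [0.4, -0.6, -0.3]
width: 85.4
grip_force: 0.0
```

Call:
send_rows(
  targets=[
    [1,[18.9,-51.3,0.4],[0,0,0]],
    [1,[18.9,-51.3,0.4],[0,0,0]],
    [1,[18.9,-51.3,0.4],[0,0,0]],
    [1,[18.9,-51.3,0.4],[0,0,0]],
    [1,[0,0,0],[0,0,10]],
    [1,[0,0,0],[0,0,10]],
    [1,[0,0,0],[0,0,10]],
    [1,[0,0,0],[0,0,10]],
  ],
)

```text
clock: 13.5
position: [355.0, -282.0, 257.1]
eef_rot: [0.262, 0.965, 0.001, 0.002]
force: [-0.5, 0.7, 0.5]
width: 85.4
grip_force: 0.0
```

Call:
send_rows(
  targets=[
    [1,[0,0,0],[0,0,10]],
    [1,[0,0,0],[0,0,10]],
    [1,[0,0,0],[0,0,10]],
    [1,[0,0,0],[0,0,10]],
    [1,[0,0,0],[0,0,9.5]],
    [1,[0,0,0],[0,0,0]],
    [1,[0,0,0],[0,0,0]],
    [1,[0,0,0],[0,0,0]],
  ],
)

```text
clock: 14.5
position: [355.2, -282.1, 257.4]
eef_rot: [0.639, 0.769, 0.001, 0.002]
force: [-0.4, 0.6, 0.4]
width: 85.2
grip_force: 0.0
```

Run:
```python
from h import *
s=grab("scene");t=grab("top")
cv2.imwrite("pics/sh2.png",np.hstack([cv2.resize(s[160:280,130:250],(400,400),interpolation=cv2.INTER_CUBIC),cv2.resize(t[200:290,380:470],(400,400),interpolation=cv2.INTER_CUBIC)]))
chain((np.array([358,-281,130]),toolR(-79.5)),(np.array([358,-281,78]),toolR(-79.5)))
```

```text
at [ 355.23 -282.08  257.49] t 14.6
 -> [ 358 -281  130] shift [  0.65   2.34 127.5 ] len 128 turn [0.26 0.04 0.05]
 -> [ 358 -281   78] shift [ 0.  0. 52.] len 52 turn [0. 0. 0.]
```

View pics/sh2.png

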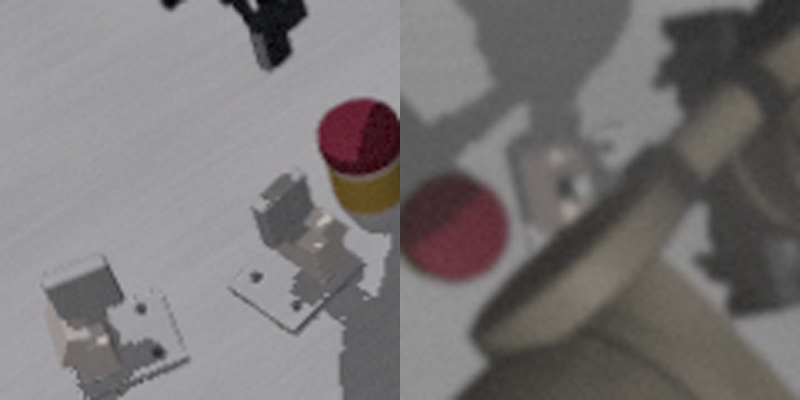

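The shoe is where it was measured, so I'll descend onto its fin.

Call:
send_rows(
  targets=[
    [1,[0.7,2.3,40],[0,0,0]],
    [1,[0,0,40],[0,0,0]],
    [1,[0,0,40],[0,0,0]],
    [1,[0,0,25],[0,0,0]],
    [1,[0,0,20],[0,0,0]],
    [1,[0,0,17],[0,0,0]],
    [1,[0,0,0],[0,0,0]],
    [1,[0,0,0],[0,0,0]],
  ],
  squeeze=80,
)

```text
clock: 15.6
position: [358.5, -281.3, 76.1]
eef_rot: [0.639, 0.769, 0.001, 0.002]
force: [0.0, -0.2, 0.7]
width: 85.7
grip_force: 0.0
```

Call:
send_rows(
  targets=[
    [0.05,[0,0,0],[0,0,0]],
    [0.05,[0,0,0],[0,0,0]],
    [0.05,[0,0,0],[0,0,0]],
    [0.05,[0,0,0],[0,0,0]],
    [0.05,[0,0,0],[0,0,0]],
    [0.05,[0,0,0],[0,0,0]],
    [0.05,[0,0,0],[0,0,0]],
    [0.05,[0,0,0],[0,0,0]],
  ],
)

```text
clock: 16.6
position: [358.3, -281.0, 75.7]
eef_rot: [0.64, 0.769, 0.002, 0.002]
force: [0.3, 0.5, 4.1]
width: 13.3
grip_force: 77.8
```

Call:
send_rows(
  targets=[
    [0.05,[0,0,-10],[0,0,0]],
    [0.05,[0,0,-20],[0,0,0]],
    [0.05,[0,0,-30],[0,0,0]],
    [0.05,[0,0,-40],[0,0,0]],
    [0.05,[0,0,-40],[0,0,0]],
    [0.05,[0,0,-30],[0,0,0]],
    [0.05,[0,0,0],[0,0,0]],
    [0.05,[0,0,0],[0,0,0]],
  ],
)

```text
clock: 17.6
position: [356.7, -280.3, 244.0]
eef_rot: [0.64, 0.769, 0.002, 0.0]
force: [0.5, 0.9, -4.2]
width: 12.4
grip_force: 78.4
```

Run:
```python
from h import *
s=grab("scene");t=grab("top");cv2.imwrite("pics/s3s.png",s);cv2.imwrite("pics/s3t.png",t)
cv2.imwrite("pics/sh3.png",np.hstack([cv2.resize(s[100:240,160:300],(400,400),interpolation=cv2.INTER_CUBIC),cv2.resize(t[190:290,390:490],(400,400),interpolation=cv2.INTER_CUBIC)]))
d=unit(0,-145,12);print(d,robot.get_obs()["width"]);W=toolR(-86.6)
chain((np.array([*(d+UR@[0,6,0])[:2],243]),W))
```

```text
[ 625.9  -224.14   12.  ] 12.757102896071261
at [ 356.74 -280.3   243.78] t 17.7
 -> [ 625.54 -218.16  243.  ] shift [ 12.19 275.63   1.52] len 276 turn [ 0.14 -0.14  7.08]
```

View pics/sh3.png

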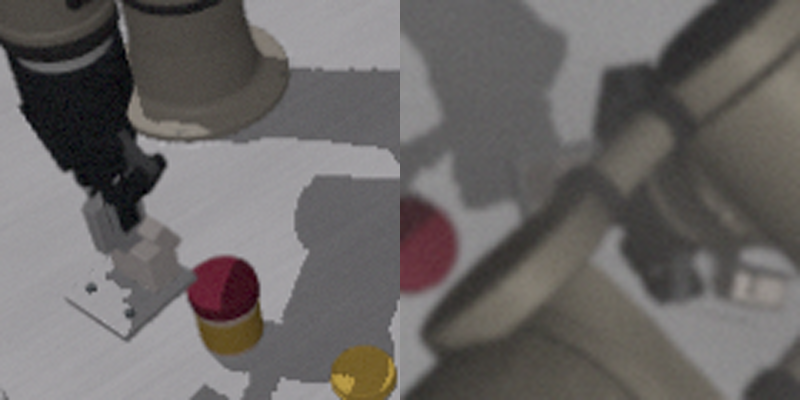

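Call:
send_rows(
  targets=[
    [0.05,[1,25,0.2],[0,0,0]],
    [0.05,[2.2,50,0.2],[0,0,0]],
    [0.05,[2.2,50,0.3],[0,0,0]],
    [0.05,[2.2,50,0.3],[0,0,0]],
    [0.05,[2.2,50,0.3],[0,0,0]],
    [0.05,[2.2,50.6,0.2],[0,0,0]],
    [0.05,[0,0,0],[0.1,-0.1,3.5]],
    [0.05,[0,0,0],[0,0,3.6]],
  ],
)

```text
clock: 18.7
position: [626.3, -218.3, 242.1]
eef_rot: [0.686, 0.727, -0.0, -0.0]
force: [0.3, -0.9, -3.7]
width: 13.0
grip_force: 80.8
```

Call:
send_rows(
  targets=[
    [0.05,[0,0,20],[0,0,0]],
    [0.05,[0,0,30],[0,0,0]],
    [0.05,[0,0,30],[0,0,0]],
    [0.05,[0,0,30],[0,0,0]],
    [0.05,[0,0,15],[0,0,0]],
    [0.05,[0,0,10],[0,0,0]],
    [0.05,[0,0,0],[0,0,0]],
    [0.05,[0,0,0],[0,0,0]],
  ],
)

```text
clock: 19.7
position: [627.3, -219.5, 111.4]
eef_rot: [0.686, 0.728, 0.001, 0.003]
force: [0.4, 1.2, -3.7]
width: 13.1
grip_force: 80.7
```

Run:
```python
from h import *
s=grab("scene");t=grab("top");cv2.imwrite("pics/s4s.png",s)
cv2.imwrite("pics/sh4.png",cv2.resize(s[190:330,250:410],(686,600),interpolation=cv2.INTER_CUBIC))
W=toolR(-86.6);d=unit(0,-145+6,12+79);chain((d,W));print(robot.get_obs()["width"])
```

```text
at [ 627.22 -219.54  111.46] t 19.8
 -> [ 625.54 -218.16   91.  ] shift [ 1.55 -1.69 20.44] len 21 turn [ 0.28  0.18 -0.01]
12.752602039792523
```

View pics/sh4.png

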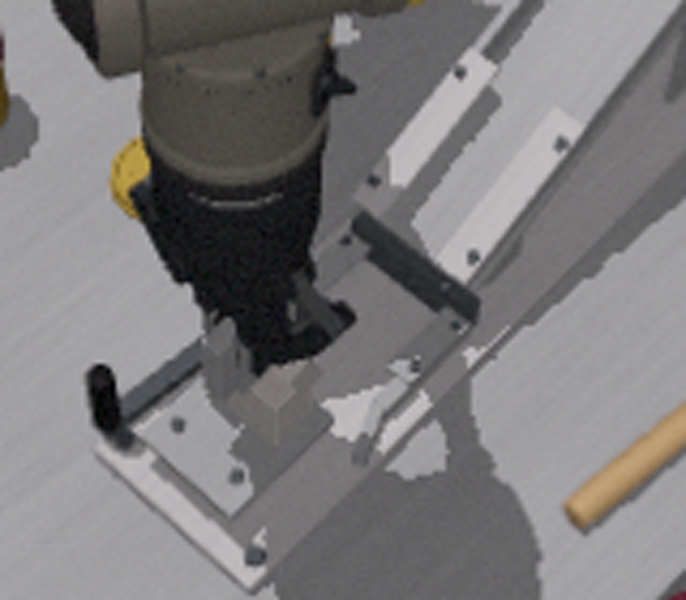

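The shoe hangs above the dock, clear of the lever, with its block toward the trough and its rear corners at (133,440) and (232,517). I'll check its offset in the grip.

Run:
```python
from h import *
K=lambda x,y:(250+x/4.2875,190+y/4.2875)
q=plane("scene",[K(133,440),K(232,515)],43.5-4);q-=[1.3,-0.5,0]
o=robot.get_obs()["position"]
print(q,"shoe frame corners rel. TCP:",(q-o)@UR)
# guide rails outer/inner check: strip mouths (scene pixels) onto unit frame
for name,p,z in(("bar ends",[(355,222),(478,305)],None),("rail screws",[(347,241),(456,325),(416,367)],27.5)):
    z=z or 30;w=plane("scene",[K(*a) for a in p],z)-[1.3,-.5,0];print(name,(w-U0)@UR)
```

```text
[[ 595.38 -271.72   39.5 ]
 [ 663.44 -261.92   39.5 ]] shoe frame corners rel. TCP: [[-34.87 -50.2  -71.96]
 [ 33.65 -44.45 -71.96]]
bar ends [[-45.42  -0.09  30.  ]
 [ 43.75   6.11  30.  ]]
rail screws [[-40.91 -11.94  27.5 ]
 [ 42.27 -11.35  27.5 ]
 [ 43.47 -47.41  27.5 ]]
```

Call:
send_rows(
  targets=[
    [0.05,[1,-1.2,8],[-0.2,-0.2,0]],
    [0.05,[0,0,8],[0,0,0]],
    [0.05,[0,0,4],[0,0,0]],
    [0.05,[0,0,2.5],[0,0,0]],
    [0.05,[0,0,0],[0,0,0]],
    [0.05,[10,0,0],[0,0,0]],
    [0.05,[15,0,0],[0,0,0]],
    [0.05,[5,0,0],[0,0,0]],
  ],
)

```text
clock: 20.8
position: [624.0, -187.0, 88.0]
eef_rot: [0.685, 0.728, 0.001, 0.005]
force: [0.3, -0.1, -2.9]
width: 13.0
grip_force: 81.0
```

Call:
send_rows(
  targets=[
    [0.05,[5,0,0],[0,0,0]],
    [0.05,[5,0,0],[0,0,0]],
    [0.05,[5,0,0],[0,0,0]],
    [0.05,[5,0,0],[0,0,0]],
    [0.05,[5,0,0],[0,0,0]],
    [0.05,[0,0,0],[0,0,0]],
    [0.05,[0,0,0],[0,0,0]],
    [0.05,[0,0,0],[0,0,0]],
  ],
)

```text
clock: 21.8
position: [622.7, -163.1, 87.8]
eef_rot: [0.686, 0.728, 0.001, 0.004]
force: [2.1, 0.1, 6.1]
width: 13.0
grip_force: 82.0
```

Run:
```python
from h import *
o=robot.get_obs();print(o["force"]@UR,(o["position"]-U0)@UR);chain((unit(0,-45+7,88.3),toolR(-86.6)))
```

```text
[ 2.07 -0.    6.14] [  0.4  -83.89  87.83]
at [ 622.67 -163.12   87.83] t 21.8
 -> [ 619.55 -117.33   88.3 ] shift [45.88 -0.41 -0.7 ] len 46 turn [ 0.43  0.28 -0.03]
```

Call:
send_rows(
  targets=[
    [0.05,[4,0,-0.5],[0.4,0.2,0]],
    [0.05,[5,0,0],[0,0,0]],
    [0.05,[5,0,0],[0,0,0]],
    [0.05,[5,0,0],[0,0,0]],
    [0.05,[5,0,0],[0,0,0]],
    [0.05,[5,0,0],[0,0,0]],
    [0.05,[5,0,0],[0,0,0]],
    [0.05,[0,0,0],[0,0,0]],
  ],
)

```text
clock: 22.8
position: [620.0, -128.4, 87.5]
eef_rot: [0.686, 0.728, -0.001, -0.0]
force: [1.1, 2.5, 1.2]
width: 12.8
grip_force: 81.5
```

Call:
send_rows(
  targets=[
    [0.05,[3,0,0],[0,0,0]],
    [0.05,[3,0,0],[0,0,0]],
    [0.05,[2,0,0],[0,0,0]],
    [0.05,[2,0,0],[0,0,0]],
    [0.05,[1,0,0],[0,0,0]],
    [0.05,[0,0,0],[0,0,0]],
    [0.05,[0,0,0],[0,0,0]],
    [0.05,[0,0,0],[0,0,0]],
  ],
)

```text
clock: 23.8
position: [619.4, -118.3, 87.6]
eef_rot: [0.686, 0.728, -0.001, 0.0]
force: [0.0, 0.1, -2.4]
width: 12.6
grip_force: 81.1
```

Run:
```python
from h import *
o=robot.get_obs();print(o["force"]@UR,(o["position"]-U0)@UR,o["width"])
```

```text
[ 0.04  0.07 -2.37] [ -0.21 -39.01  87.56] 12.57947396101586
```

Call:
send_rows(
  targets=[
    [0.05,[1,0,0],[0,0,0]],
    [0.05,[1,0,0],[0,0,0]],
    [0.05,[1,0,0],[0,0,0]],
    [0.05,[0,0,0],[0,0,0]],
    [0.05,[0,0,0],[0,0,0]],
    [0.05,[0,0,0],[0,0,0]],
    [0.05,[0,0,0],[0,0,0]],
    [0.05,[0,0,0],[0,0,0]],
  ],
)

```text
clock: 24.8
position: [619.5, -116.9, 87.9]
eef_rot: [0.686, 0.728, -0.002, 0.001]
force: [-0.4, -5.2, -3.2]
width: 13.0
grip_force: 80.9
```

Call:
send_rows(
  targets=[
    [0.05,[1,0,0],[0,0,0]],
    [0.05,[1,0,0],[0,0,0]],
    [0.05,[1,0,0],[0,0,0]],
    [0.05,[0,0,0],[0,0,0]],
    [0.05,[0,0,0],[0,0,0]],
    [0.05,[0,0,0],[0,0,0]],
    [0.05,[0,0,0],[0,0,0]],
    [0.05,[0,0,0],[0,0,0]],
  ],
)

```text
clock: 25.8
position: [619.5, -115.4, 88.4]
eef_rot: [0.686, 0.728, -0.002, 0.003]
force: [-0.4, -10.5, -1.9]
width: 12.9
grip_force: 81.1
```

Run:
```python
from h import *
o=robot.get_obs();print(o["force"]@UR,(o["position"]-U0)@UR,o["width"])
```

```text
[ -1.06 -10.48  -1.93] [  0.03 -36.09  88.39] 12.9340301491722
```

Call:
send_rows(
  targets=[
    [0.05,[0,0,1],[0,0,0]],
    [1,[0,0,0],[0,0,0]],
    [1,[0,0,0],[0,0,0]],
    [1,[0,0,0],[0,0,0]],
    [1,[0,0,0],[0,0,0]],
    [1,[0,0,-20],[0,0,0]],
    [1,[0,0,-40],[0,0,0]],
    [1,[0,0,-40],[0,0,0]],
  ],
  squeeze=30,
)

```text
clock: 26.8
position: [619.1, -112.2, 187.6]
eef_rot: [0.686, 0.728, -0.001, 0.0]
force: [0.7, -0.6, 0.4]
width: 85.4
grip_force: 0.0
```

Call:
send_rows(
  targets=[
    [0.5,[-50,-20,0],[0,0,0]],
    [0.5,[-50,-15,0],[0,0,0]],
    [0.5,[-50,-15,0],[0,0,0]],
    [0.5,[0,0,0],[0,0,0]],
    [0.5,[0,0,0],[0,0,0]],
    [0.5,[0,0,0],[0,0,0]],
    [0.5,[0,0,0],[0,0,0]],
    [0.5,[0,0,0],[0,0,0]],
  ],
)

```text
clock: 27.8
position: [578.6, -264.3, 187.2]
eef_rot: [0.685, 0.728, -0.001, 0.001]
force: [0.5, -0.5, 0.4]
width: 42.8
grip_force: 0.0
```

Run:
```python
from h import *
s=grab("scene");t=grab("top");cv2.imwrite("pics/s5s.png",s)
cv2.imwrite("pics/sh5.png",cv2.resize(s[190:330,250:410],(686,600),interpolation=cv2.INTER_CUBIC))
a=0.35-2;chain((unit(-52+95*np.cos(a),-93+95*np.sin(a),120),toolR(-86.6)))
g=lambda n,im:[b for b in blobs(im,(0,0,0),(180,255,45),15)]
print([b for b in g("scene",s) if 250<b[0][0]<300 and 260<b[0][1]<320])
```

```text
at [ 578.44 -264.7   187.21] t 27.9
 -> [ 569.02 -270.3   120.  ] shift [-4.89 -9.71 67.23] len 68 turn [-0.02  0.12  0.02]
[(array([274.16, 283.03]), [271, 275, 8, 16, 87])]
```

View pics/sh5.png

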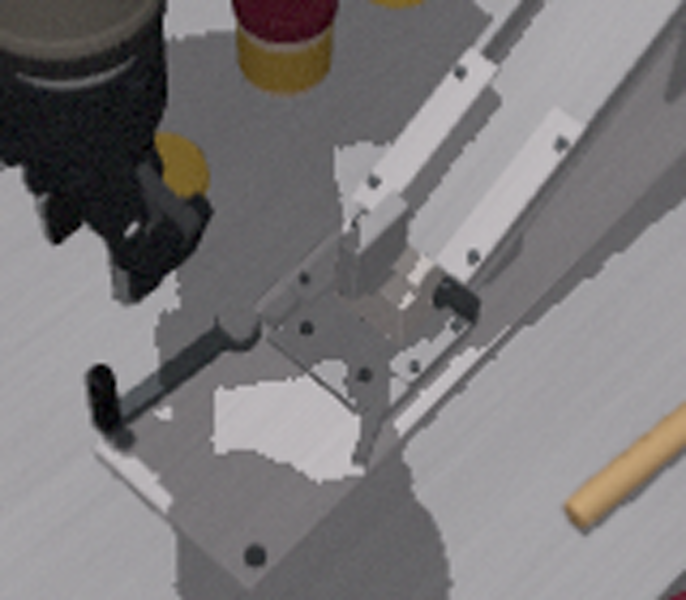

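The shoe sits under the guides, with its rear edge at (265,333)–(355,410). The lever is still open, post at (102,400). I'll measure both.

Run:
```python
from h import *
K=lambda x,y:(250+x/4.2875,190+y/4.2875)
w=plane("scene",[K(265,333),K(355,410)],16)-[1.3,-.5,0];print("rear edge",(w-U0)@UR)
p=plane("scene",[(274.16,283.03)],51)[0]-[1.3,-.5,0];u=(p-U0)@UR;print("post",u, "q",2+np.arctan2(u[1]+93,u[0]+52),np.hypot(u[1]+93,u[0]+52))
q0=2+np.arctan2(u[1]+93,u[0]+52)
V=toolR(-86.6)
pos=lambda q,z:unit(-52+95*np.cos(q-2),-93+95*np.sin(q-2),z)
chain((pos(q0,110),V),(pos(q0,54),V),*[(pos(q,54),V) for q in np.linspace(q0,2.03,9)[1:]])
```

```text
rear edge [[-37.51 -84.85  16.  ]
 [ 32.87 -85.86  16.  ]]
post [ -57.53 -188.35   51.  ] q 0.37131752034241794 95.51352355638436
at [ 578.44 -264.7   187.21] t 27.9
 -> [ 571.05 -270.32  110.  ] shift [-5.01 -7.69 77.23] len 78 turn [-0.02  0.12  0.02]
 -> [ 571.05 -270.32   54.  ] shift [ 0.  0. 56.] len 56 turn [0. 0. 0.]
 -> [ 590.6  -268.26   54.  ] shift [ 0.9  19.64  0.  ] len 20 turn [0. 0. 0.]
 -> [ 609.31 -262.21   54.  ] shift [ 4.92 19.04  0.  ] len 20 turn [0. 0. 0.]
 -> [ 626.37 -252.45   54.  ] shift [ 8.74 17.61  0.  ] len 20 turn [0. 0. 0.]
 -> [ 641.06 -239.38   54.  ] shift [12.18 15.44  0.  ] len 20 turn [0. 0. 0.]
 -> [ 652.75 -223.56   54.  ] shift [15.09 12.6   0.  ] len 20 turn [0. 0. 0.]
 -> [ 660.92 -205.68   54.  ] shift [17.36  9.22  0.  ] len 20 turn [0. 0. 0.]
 -> [ 665.25 -186.5    54.  ] shift [18.89  5.45  0.  ] len 20 turn [0. 0. 0.]
 -> [ 665.53 -166.84   54.  ] shift [19.61  1.45  0.  ] len 20 turn [0. 0. 0.]
```

The rear edge is at unit y -85, so the shoe is home. Next, grip the lever post.

Call:
send_rows(
  targets=[
    [0.5,[-5,-8.5,25],[0,0,0]],
    [0.5,[0,0,40],[0,0,0]],
    [0.5,[0,0,30],[0,0,0]],
    [0.5,[0,0,20],[0,0,0]],
    [0.5,[0,0,18],[0,0,0]],
    [0.1,[0,0,0],[0,0,0]],
    [0.1,[0,0,0],[0,0,0]],
    [0.1,[0,0,0],[0,0,0]],
  ],
)

```text
clock: 28.9
position: [570.3, -270.9, 54.5]
eef_rot: [0.686, 0.728, -0.001, 0.001]
force: [0.4, -0.6, -5.4]
width: 14.6
grip_force: 29.7
```

Call:
send_rows(
  targets=[
    [0.1,[0,0,0],[0,0,0]],
    [0.1,[0,0,0],[0,0,0]],
    [0.1,[0,0,0],[0,0,0]],
    [0.1,[0.9,19.6,0],[0,0,0]],
    [0.1,[4.9,19,0],[0,0,0]],
    [0.1,[8.7,17.6,0],[0,0,0]],
    [0.1,[12.2,15.4,0],[0,0,0]],
    [0.1,[0,0,0],[0,0,0]],
  ],
)

```text
clock: 29.9
position: [641.4, -239.1, 54.5]
eef_rot: [0.685, 0.728, -0.0, 0.002]
force: [1.9, -2.0, -1.3]
width: 14.7
grip_force: 30.0
```

Run:
```python
from h import *
o=robot.get_obs();print(o["force"]@UR,(o["position"]-U0)@UR,o["width"],o["grip_force"])
V=toolR(-86.6);pos=lambda q,z:unit(-52+95*np.cos(q-2),-93+95*np.sin(q-2),z)
chain(*[(pos(q,54),V) for q in (1.4,1.6,1.8,2.0,2.03)])
```

```text
[ 1.82 -2.07 -1.28] [  14.57 -160.81   54.51] 14.659529267889623 30.022157728672028
at [ 641.38 -239.06   54.51] t 29.9
 -> [ 652.36 -224.22   54.  ] shift [14.15 11.86  0.49] len 18 turn [0.1  0.16 0.08]
 -> [ 660.45 -207.06   54.  ] shift [16.65  9.09  0.  ] len 19 turn [0. 0. 0.]
 -> [ 664.97 -188.64   54.  ] shift [18.12  5.61  0.  ] len 19 turn [0. 0. 0.]
 -> [ 665.74 -169.69   54.  ] shift [18.87  1.89  0.  ] len 19 turn [0. 0. 0.]
 -> [ 665.53 -166.84   54.  ] shift [ 2.85 -0.04  0.  ] len 3 turn [0. 0. 0.]
```

Call:
send_rows(
  targets=[
    [0.1,[14.1,11.9,0],[0,0,0]],
    [0.1,[16.6,9.1,0],[0,0,0]],
    [0.1,[18.1,5.6,0],[0,0,0]],
    [0.1,[10,1.3,0],[0,0,0]],
    [0.1,[5,0.4,0],[0,0,0]],
    [0.1,[4,0.2,0],[0,0,0]],
    [0.1,[0,0,0],[0,0,0]],
    [0.1,[0,0,0],[0,0,0]],
  ],
)

```text
clock: 30.9
position: [667.0, -169.3, 54.6]
eef_rot: [0.686, 0.728, 0.001, 0.003]
force: [9.2, -0.3, -4.1]
width: 14.6
grip_force: 29.9
```

Call:
send_rows(
  targets=[
    [0.1,[2,0,0],[0,0,0]],
    [0.1,[1,0,0],[0,0,0]],
    [0.1,[0,0,0],[0,0,0]],
    [0.1,[0,0,0],[0,0,0]],
    [0.1,[0,0,0],[0,0,0]],
    [0.1,[0,0,0],[0,0,0]],
    [0.1,[0,0,0],[0,0,0]],
    [0.1,[0,0,0],[0,0,0]],
  ],
)

```text
clock: 31.9
position: [666.9, -166.7, 54.6]
eef_rot: [0.686, 0.728, 0.001, 0.003]
force: [10.2, -2.1, -4.2]
width: 14.9
grip_force: 29.8
```

Run:
```python
from h import *
o=robot.get_obs();u=(o["position"]-U0)@UR;print(o["force"]@UR,u,2+np.arctan2(u[1]+93,u[0]+52),np.hypot(u[1]+93,u[0]+52),o["width"])
```

```text
[10.03 -2.66 -4.21] [ 44.38 -90.12  54.56] 2.0298577766339316 96.41896698009788 14.943693639774013
```

Call:
send_rows(
  targets=[
    [0.1,[1,-1.5,0],[0,0,0]],
    [0.1,[1,0,0],[0,0,0]],
    [0.1,[1,0,0],[0,0,0]],
    [0.1,[1,0,0],[0,0,0]],
    [0.1,[0,0,0],[0,0,0]],
    [0.1,[0,0,0],[0,0,0]],
    [0.1,[0,0,0],[0,0,0]],
    [0.1,[0,0,0],[0,0,0]],
  ],
)

```text
clock: 32.9
position: [666.8, -162.8, 54.7]
eef_rot: [0.686, 0.728, 0.002, 0.005]
force: [15.7, -1.0, -6.2]
width: 14.6
grip_force: 29.8
```

Run:
```python
from h import *
o=robot.get_obs();u=(o["position"]-U0)@UR;print(o["force"]@UR,u,2+np.arctan2(u[1]+93,u[0]+52),o["width"])
```

```text
[15.62 -1.89 -6.23] [ 44.45 -86.15  54.68] 2.0708660786907225 14.618661874422427
```

Call:
send_rows(
  targets=[
    [0.3,[0,0,0],[0,0,0]],
    [0.3,[0,0,0],[0,0,0]],
    [0.3,[0,0,0],[0,0,0]],
    [0.3,[0,0,-5],[0,0,0]],
    [0.3,[0,0,-15],[0,0,0]],
    [0.3,[0,0,-40],[0,0,0]],
    [0.3,[0,0,-40],[0,0,0]],
    [0.3,[-60,0,0],[0,0,0]],
  ],
)

```text
clock: 33.9
position: [668.6, -220.8, 160.8]
eef_rot: [0.684, 0.73, 0.001, 0.004]
force: [0.9, -0.6, -0.1]
width: 25.6
grip_force: 0.0
```

Call:
send_rows(
  targets=[
    [0,[-60,0,0],[0,0,0]],
    [0,[-30,0,0],[0,0,0]],
    [0,[0,0,0],[0,0,0]],
    [0,[0,0,0],[0,0,0]],
    [0,[0,0,0],[0,0,0]],
    [0,[0,0,0],[0,0,0]],
    [0,[0,0,0],[0,0,0]],
    [0,[0,0,0],[0,0,0]],
  ],
)

```text
clock: 34.9
position: [671.4, -313.0, 154.3]
eef_rot: [0.686, 0.728, -0.001, 0.001]
force: [0.1, 0.1, -0.9]
width: -0.4
grip_force: 0.0
```

Run:
```python
from h import *
s=grab("scene");t=grab("top");cv2.imwrite("pics/s6s.png",s);cv2.imwrite("pics/s6t.png",t)
cv2.imwrite("pics/sh6.png",cv2.resize(s[190:330,250:410],(686,600),interpolation=cv2.INTER_CUBIC))
for a in (1.9,1.95,2.0): print(a,(proj("scene",[unit(-52+95*np.cos(a-2),-93+95*np.sin(a-2),z) for z in(26,76)])-[250,190])*4.2875)
chain()
```

```text
1.9 [[347.27 429.87]
 [350.23 385.15]]
1.95 [[353.59 424.6 ]
 [356.8  379.74]]
2.0 [[359.57 419.06]
 [363.02 374.07]]
at [ 671.38 -313.17  154.21] t 35.0
```

View pics/sh6.png

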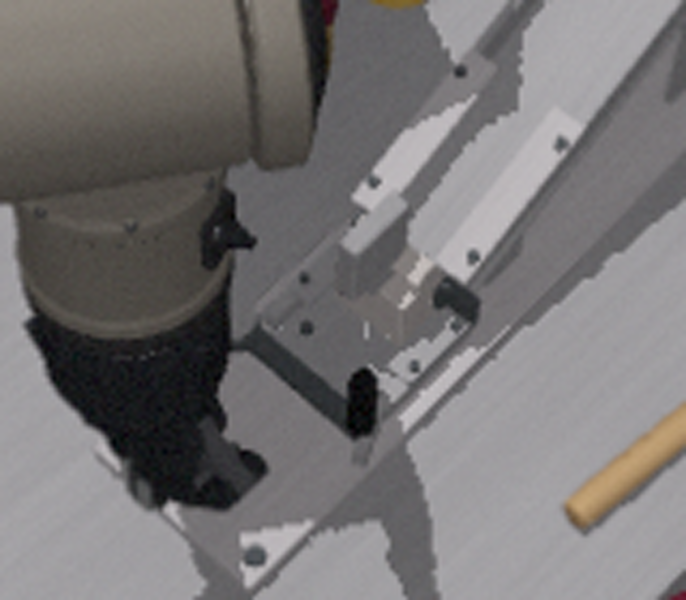

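The lever bar lies behind the shoe, post at (362,400), which matches q≈2.0. I'll confirm with a firm push from behind using closed fingers.

Call:
send_rows(
  targets=[
    [0,[40,2,0],[0,0,0]],
    [0,[40,1,0],[0,0,0]],
    [0,[28,0,30],[0,0,0]],
    [0,[0,0,40],[0,0,0]],
    [0,[0,0,26],[0,0,0]],
    [0,[0,0,0],[0,0,0]],
    [0,[5,0,0],[0,0,0]],
    [0,[4,0,0],[0,0,0]],
  ],
)

```text
clock: 36.0
position: [668.3, -196.5, 59.8]
eef_rot: [0.686, 0.728, -0.0, 0.002]
force: [0.9, -0.3, -0.2]
width: 0.2
grip_force: 0.0
```

Call:
send_rows(
  targets=[
    [0,[2,0,0],[0,0,0]],
    [0,[2,0,0],[0,0,0]],
    [0,[2,0,0],[0,0,0]],
    [0,[0,0,0],[0,0,0]],
    [0,[0,0,0],[0,0,0]],
    [0,[0,0,0],[0,0,0]],
    [0,[0,0,0],[0,0,0]],
    [0,[0,0,0],[0,0,0]],
  ],
)

```text
clock: 37.0
position: [667.0, -190.5, 57.9]
eef_rot: [0.686, 0.728, -0.001, 0.001]
force: [-0.5, -0.3, 0.0]
width: 0.3
grip_force: 0.0
```

Run:
```python
from h import *
o=robot.get_obs();u=(o["position"]-U0)@UR;print(o["force"]@UR,u)
```

```text
[-0.51 -0.29  0.03] [  43.06 -113.89   57.94]
```

Call:
send_rows(
  targets=[
    [0,[1,0,0],[0,0,0]],
    [0,[1,0,0],[0,0,0]],
    [0,[1,0,0],[0,0,0]],
    [0,[1,0,0],[0,0,0]],
    [0,[0,0,0],[0,0,0]],
    [0,[0,0,0],[0,0,0]],
    [0,[0,0,0],[0,0,0]],
    [0,[0,0,0],[0,0,0]],
  ],
)

```text
clock: 38.0
position: [667.0, -187.8, 58.0]
eef_rot: [0.686, 0.728, -0.001, 0.001]
force: [1.0, -5.0, -1.5]
width: 0.0
grip_force: 2.7
```

Call:
send_rows(
  targets=[
    [0,[1,0,0],[0,0,0]],
    [0,[1,0,0],[0,0,0]],
    [0,[1,0,0],[0,0,0]],
    [0,[0,0,0],[0,0,0]],
    [0,[0,0,0],[0,0,0]],
    [0,[0,0,0],[0,0,0]],
    [0,[0,0,0],[0,0,0]],
    [0,[0,0,0],[0,0,0]],
  ],
)

```text
clock: 39.0
position: [667.0, -187.6, 58.1]
eef_rot: [0.686, 0.727, -0.002, 0.003]
force: [1.8, -13.7, -3.3]
width: 0.1
grip_force: 7.0
```

Run:
```python
from h import *
o=robot.get_obs();u=(o["position"]-U0)@UR;print(o["force"]@UR,u)
```

```text
[  0.95 -13.83  -3.29] [  43.16 -110.98   58.1 ]
```

Solid end stop: 13.8 N with no further travel, so the lever is locked. Now the lids.

Call:
send_rows(
  targets=[
    [0,[-10,0,0],[0,0,0]],
    [0.9,[-10,0,-30],[0,0,0]],
    [1,[0,0,-50],[0,0,0]],
    [1,[0,0,-50],[0,0,-10]],
    [1,[0,0,0],[0,0,-10]],
    [1,[0,0,0],[0,0,-10]],
    [1,[0,0,0],[0,0,-10]],
    [1,[0,0,0],[0,0,-10]],
  ],
  squeeze=40,
)

```text
clock: 40.0
position: [667.7, -202.6, 188.0]
eef_rot: [0.311, 0.95, -0.001, -0.0]
force: [-0.2, 0.3, -0.3]
width: 85.0
grip_force: 0.0
```

Call:
send_rows(
  targets=[
    [1,[0,0,0],[0,0,-10]],
    [1,[0,0,0],[0,0,-10]],
    [1,[0,0,0],[0,0,-10]],
    [1,[0,0,0],[0,0,-10]],
    [1,[0,0,0],[0,0,0]],
    [1,[0,0,0],[0,0,0]],
    [1,[0,0,0],[0,0,0]],
    [1,[0,0,0],[0,0,0]],
  ],
)

```text
clock: 41.0
position: [667.8, -203.2, 188.0]
eef_rot: [-0.029, 1.0, -0.001, -0.0]
force: [0.5, 0.1, 0.4]
width: 85.5
grip_force: 0.0
```

Run:
```python
from h import *
for n in("scene","top"):
    im=grab(n,"q_"+n)
    for b in blobs(im,(18,110,110),(35,255,255)): print(n,b[0],b[1][4],plane(n,[b[0]],14)[0])
V=toolR(3.4);chain((np.array([451.8,-133.6,170]),V),(np.array([451.8,-133.6,0]),V))
```

```text
scene [412.99 144.75] 157 [477.17 368.04  14.  ]
scene [369.36 170.39] 113 [458.77 182.72  14.  ]
scene [286.37 230.88] 359 [ 458.49 -139.82   14.  ]
top [195.96 201.8 ] 367 [471.46 363.22  14.  ]
at [ 667.84 -203.21  187.99] t 41.1
 -> [ 451.8 -133.6  170. ] shift [211.59  82.17  17.93] len 228 turn [-0.12 -0.03 -0.05]
 -> [ 451.8 -133.6    0. ] shift [  0.   0. 170.] len 170 turn [0. 0. 0.]
```

Call:
send_rows(
  targets=[
    [1,[42.3,16.4,0],[0,0,0]],
    [1,[42.3,16.4,0],[0,0,0]],
    [1,[42.3,16.4,0],[0,0,0]],
    [1,[42.3,16.4,0],[0,0,0]],
    [1,[42.3,16.4,20],[0,0,0]],
    [1,[0,0,40],[0,0,0]],
    [1,[0,0,50],[0,0,0]],
    [1,[0,0,40],[0,0,0]],
  ],
)

```text
clock: 42.1
position: [451.7, -134.1, 36.8]
eef_rot: [-0.029, 1.0, -0.001, 0.0]
force: [0.3, 0.0, -0.1]
width: 85.3
grip_force: 0.0
```

Call:
send_rows(
  targets=[
    [1,[0,0,20],[0,0,0]],
    [1,[0,0,10],[0,0,0]],
    [1,[0,0,5],[0,0,0]],
    [1,[0,0,2],[0,0,0]],
    [1,[0,0,0],[0,0,0]],
    [0.6,[0,0,0],[0,0,0]],
    [0.6,[0,0,0],[0,0,0]],
    [0.6,[0,0,0],[0,0,0]],
  ],
)

```text
clock: 43.1
position: [452.1, -134.4, 1.7]
eef_rot: [-0.03, 1.0, -0.001, 0.0]
force: [-2.6, 0.1, 7.3]
width: 59.8
grip_force: 41.4
```

Call:
send_rows(
  targets=[
    [0.6,[0,0,0],[0,0,0]],
    [0.6,[0,0,0],[0,0,0]],
    [0.6,[0,0,0],[0,0,0]],
    [0.6,[0,0,-20],[0,0,0]],
    [0.6,[0,0,-50],[0,0,0]],
    [0.6,[0,0,-60],[0,0,0]],
    [0.6,[0,0,-60],[0,0,0]],
    [0.6,[0,0,-60],[0,0,0]],
  ],
)

```text
clock: 44.1
position: [451.5, -133.5, 253.2]
eef_rot: [-0.03, 1.0, -0.001, 0.0]
force: [0.9, -0.4, 0.1]
width: 59.8
grip_force: 43.4
```

Run:
```python
from h import *
o=robot.get_obs();print(o["width"])
for n in("scene","top"):
    im=grab(n,"q2_"+n)
    for b in blobs(im,(18,110,110),(35,255,255)): print(n,b[0],b[1][4],plane(n,[b[0]],14)[0])
V=toolR(3.4);T=toolR(3.4,25);n=UR@[0,-S25,C25]
f=trough(0,160,2);chain((f+n*130,T),(f+n*20,T),(f,T))
```

```text
59.778037414860584
scene [413.08 144.78] 155 [477.45 368.14  14.  ]
scene [281.87 163.29] 369 [260.28  11.17  14.  ]
scene [368.51 166.61] 237 [446.49 192.44  14.  ]
scene [341.65 182.29] 281 [436.31  88.37  14.  ]
top [196.02 201.79] 369 [471.49 363.05  14.  ]
top [252.26 213.09] 298 [438.86 198.95  14.  ]
top [287.97 216.56] 308 [429.03  95.39  14.  ]
at [ 454.55 -134.9   257.65] t 44.2
 -> [612.01   9.67 237.25] shift [-165.51  135.16   21.09] len 215 turn [-25.49   0.63   0.14]
 -> [609.25  56.07 137.56] shift [ -0.  -0. 110.] len 110 turn [0. 0. 0.]
 -> [608.75  64.51 119.43] shift [ 0.  0. 20.] len 20 turn [0. 0. 0.]
```

Call:
send_rows(
  targets=[
    [0.6,[-33.1,27,4.2],[0,0,0]],
    [0.6,[-33.1,27,4.2],[0,0,0]],
    [0.6,[-33.1,27,4.2],[0,0,0]],
    [0.6,[-33.1,27,4.2],[0,0,0]],
    [0.6,[-33.1,27,4.2],[0,0,0]],
    [0.6,[0,0,0],[-8.5,0.2,0]],
    [0.6,[0,0,0],[-8.5,0.2,0]],
    [0.6,[0,0,0],[-8.5,0.2,0]],
  ],
)

```text
clock: 45.2
position: [609.1, 11.1, 229.3]
eef_rot: [-0.029, 0.975, 0.222, -0.012]
force: [0.1, 0.2, -1.0]
width: 60.0
grip_force: 43.5
```

Run:
```python
from h import *
o=robot.get_obs();print(o["width"])
T=toolR(3.4,25);n=UR@[0,-S25,C25]
f=trough(0,160,3.5);chain((f+n*30,T),(f,T))
```

```text
59.98607486416117
at [609.14  11.11 229.28] t 45.2
 -> [609.54  51.22 147.98] shift [-3.72  0.88 90.58] len 91 turn [ 0.65 -0.6  -0.13]
 -> [608.79  63.88 120.79] shift [ 0.  0. 30.] len 30 turn [0. 0. 0.]
```

Call:
send_rows(
  targets=[
    [0.6,[-3.7,0.9,30],[0.6,-0.6,0]],
    [0.6,[0,0,35],[0,0,0]],
    [0.6,[0,0,25],[0,0,0]],
    [0.6,[0,0,12],[0,0,0]],
    [0.6,[0,0,10],[0,0,0]],
    [0.6,[0,0,5],[0,0,0]],
    [0.6,[0,0,3],[0,0,0]],
    [0.6,[0,0,0],[0,0,0]],
  ],
)

```text
clock: 46.2
position: [609.6, 62.2, 121.3]
eef_rot: [-0.028, 0.976, 0.214, -0.006]
force: [0.3, -0.4, -0.6]
width: 59.9
grip_force: 43.5
```

Run:
```python
from h import *
o=robot.get_obs();print(o["width"],o["force"]@UR)
s=grab("scene");cv2.imwrite("pics/l1.png",cv2.resize(s[130:270,300:460],(686,600),interpolation=cv2.INTER_CUBIC))
p=(o["position"]-U0)@UR-[0,0,50];print(p[0],p[1]*C25+p[2]*S25,-p[1]*S25+p[2]*C25)
```

```text
59.9276307335307 [ 0.24 -0.37 -0.59]
0.7336519241886119 158.63929951299178 4.7504307120617355
```

View pics/l1.png

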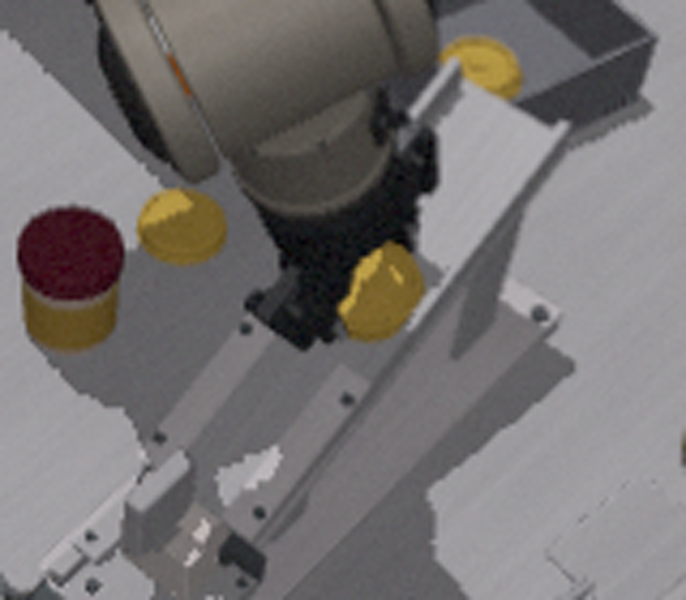

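The lid lies between the trough walls, at (385,290). I'll slide it down under the strips and release.

Call:
send_rows(
  targets=[
    [0.6,[0.5,0,1.8],[0,0,0]],
    [0.6,[0,-6,0],[0,0,0]],
    [0.6,[0,-12,0],[0,0,0]],
    [0.6,[0,-15,0],[0,0,0]],
    [0.6,[0,-15,0],[0,0,0]],
    [0.6,[0,-10,0],[0,0,0]],
    [0.6,[0,-5,0],[0,0,0]],
    [0.6,[0,0,0],[0,0,0]],
  ],
)

```text
clock: 47.25
position: [612.1, 5.6, 92.9]
eef_rot: [-0.027, 0.976, 0.215, -0.007]
force: [-0.5, -0.2, 0.3]
width: 59.6
grip_force: 43.5
```

Call:
send_rows(
  targets=[
    [0.8,[0,0,0],[0,0,0]],
    [0.8,[0,0,0],[0,0,0]],
    [0.8,[0,0,0],[0,0,0]],
    [0.9,[0,0,-10],[0,0,0]],
    [0.9,[0,0,-20],[0,0,0]],
    [0.9,[0,0,-40],[0,0,0]],
    [0.9,[0,0,-50],[0,0,0]],
    [0.9,[0,0,-20],[0,0,0]],
  ],
)

```text
clock: 48.25
position: [616.6, -54.4, 223.9]
eef_rot: [-0.028, 0.977, 0.213, -0.004]
force: [-0.2, 0.9, -0.6]
width: 76.8
grip_force: 0.0
```

Run:
```python
from h import *
for n in("scene","top"):
    im=grab(n,"q3_"+n)
    for b in blobs(im,(18,110,110),(35,255,255)): print(n,b[0],b[1][4],plane(n,[b[0]],14)[0])
print(proj("scene",[trough(0,30,14)]),proj("top",[trough(0,30,14)]))
V=toolR(3.4)
chain((np.array([430.5,95,230]),V),(np.array([430.5,95,1]),V))
```

```text
scene [413.08 144.76] 157 [477.39 368.21  14.  ]
scene [375.42 169.25] 24 [467.9  199.55  14.  ]
scene [352.9  236.58] 292 [590.1  -25.13  14.  ]
top [334.53 147.22] 60 [637.01 -39.95  14.  ]
top [196.01 201.77] 368 [471.55 363.08  14.  ]
[[352.99 236.29]] [[341.68 148.5 ]]
at [616.72 -54.22 223.21] t 48.35
 -> [430.5  95.  230. ] shift [177.61 147.99  59.55] len 239 turn [24.63  0.28 -0.16]
 -> [430.5  95.    1. ] shift [  0.   0. 229.] len 229 turn [0. 0. 0.]
```

Lid 1 rests against the shoe at the predicted place, scene (353,237). Next lid.

Call:
send_rows(
  targets=[
    [1,[29.6,24.7,9.9],[0,0,0]],
    [1,[29.6,24.7,9.9],[0,0,0]],
    [1,[29.6,24.7,9.9],[0,0,0]],
    [1,[29.6,24.7,9.9],[0,0,0]],
    [1,[29.6,24.7,9.9],[0,0,0]],
    [1,[29.6,24.7,9.9],[8.2,0.1,0]],
    [1,[0,0,0],[8.2,0.1,0]],
    [1,[0,0,0],[8.2,0.1,0]],
  ],
)

```text
clock: 49.35
position: [428.6, 96.7, 228.6]
eef_rot: [-0.029, 1.0, -0.001, -0.003]
force: [-0.6, -0.0, -1.4]
width: 85.4
grip_force: 0.0
```

Run:
```python
from h import *
for n in("scene","top"):
    im=grab(n,"q4_"+n)
    for b in blobs(im,(18,110,110),(35,255,255)): print(n,b[0],b[1][4],plane(n,[b[0]],14)[0])
V=toolR(3.4)
chain((np.array([430.5,95,60]),V),(np.array([430.5,95,1]),V))
```

```text
scene [413.08 144.73] 158 [477.3  368.32  14.  ]
scene [368.81 166.19] 226 [445.92 194.4   14.  ]
scene [342.03 181.96] 225 [436.15  90.09  14.  ]
scene [352.73 236.61] 291 [589.86 -25.53  14.  ]
top [340.91 148.29] 204 [633.78 -58.95  14.  ]
top [195.87 201.85] 364 [471.32 363.47  14.  ]
top [251.33 215.89] 196 [430.71 201.39  14.  ]
at [428.39  98.69 228.38] t 49.45
 -> [430.5  95.   60. ] shift [ -2.91  -4.09 168.36] len 168 turn [ 0.09 -0.35  0.22]
 -> [430.5  95.    1. ] shift [ 0.  0. 59.] len 59 turn [0. 0. 0.]
```

Call:
send_rows(
  targets=[
    [1,[-2,-3.5,40],[0,-0.3,0.2]],
    [1,[0,0,50],[0,0,0]],
    [1,[0,0,50],[0,0,0]],
    [1,[0,0,30],[0,0,0]],
    [1,[0,0,15],[0,0,0]],
    [1,[0,0,0],[0,0,0]],
    [1,[0,0,0],[0,0,0]],
    [1,[0,0,0],[0,0,0]],
  ],
)

```text
clock: 50.45
position: [431.5, 93.5, 44.2]
eef_rot: [-0.027, 1.0, 0.002, 0.0]
force: [-0.0, -0.0, 0.1]
width: 85.2
grip_force: 0.0
```

Run:
```python
from h import *
V=toolR(3.4)
chain((np.array([430.5,95,1]),V))
```

```text
at [431.53  93.5   44.25] t 50.45
 -> [430.5  95.    1. ] shift [ 0.97  1.4  43.25] len 43 turn [ 0.2   0.03 -0.29]
```

Call:
send_rows(
  targets=[
    [1,[1,1.4,20],[0.2,0,-0.3]],
    [1,[0,0,13],[0,0,0]],
    [1,[0,0,7],[0,0,0]],
    [1,[0,0,3],[0,0,0]],
    [1,[0,0,0],[0,0,0]],
    [0.6,[0,0,0],[0,0,0]],
    [0.6,[0,0,0],[0,0,0]],
    [0.6,[0,0,0],[0,0,0]],
  ],
)

```text
clock: 51.45
position: [430.2, 95.0, 1.3]
eef_rot: [-0.03, 1.0, -0.0, 0.0]
force: [-2.7, -0.5, 7.4]
width: 59.9
grip_force: 41.4
```

Call:
send_rows(
  targets=[
    [0.6,[0,0,0],[0,0,0]],
    [0.6,[0,0,0],[0,0,0]],
    [0.6,[0,0,-20],[0,0,0]],
    [0.6,[0,0,-50],[0,0,0]],
    [0.6,[0,0,-60],[0,0,0]],
    [0.6,[0,0,-60],[0,0,0]],
    [0.6,[0,0,-60],[0,0,0]],
    [0.6,[0,0,0],[0,0,0]],
  ],
)

```text
clock: 52.45
position: [432.3, 95.3, 255.2]
eef_rot: [-0.03, 1.0, -0.0, 0.005]
force: [-0.8, 0.2, -1.4]
width: 60.0
grip_force: 43.6
```

Run:
```python
from h import *
o=robot.get_obs();print(o["width"])
T=toolR(3.4,25);n=UR@[0,-S25,C25]
f=trough(0,165,3.5);chain((f+n*130,T))
```

```text
59.96683507906487
at [432.3   95.26 255.19] t 52.45
 -> [611.78  13.56 240.72] shift [-174.11  -92.31   16.16] len 198 turn [-25.03   0.53   0.15]
```

Call:
send_rows(
  targets=[
    [0.6,[-34.8,-18.5,3.2],[0,0,0]],
    [0.6,[-34.8,-18.5,3.2],[0,0,0]],
    [0.6,[-34.8,-18.5,3.2],[0,0,0]],
    [0.6,[-34.8,-18.5,3.2],[0,0,0]],
    [0.6,[-34.8,-18.5,3.2],[-8.3,0.2,0]],
    [0.6,[0,0,0],[-8.3,0.2,0]],
    [0.6,[0,0,0],[-8.4,0.2,0]],
    [0.6,[0,0,0],[0,0,0]],
  ],
)

```text
clock: 53.45
position: [608.8, 10.9, 231.6]
eef_rot: [-0.026, 0.976, 0.216, -0.014]
force: [0.3, -0.2, -0.6]
width: 59.9
grip_force: 43.5
```

Run:
```python
from h import *
o=robot.get_obs();print(o["width"])
T=toolR(3.4,25);n=UR@[0,-S25,C25]
f=trough(0,165,3.2);chain((f+n*30,T),(f,T))
```

```text
59.92983786925402
at [608.75  10.91 231.56] t 53.45
 -> [609.26  55.87 149.82] shift [-4.41  6.12 92.99] len 93 turn [ 0.01 -0.79 -0.47]
 -> [608.51  68.53 122.63] shift [ 0. -0. 30.] len 30 turn [0. 0. 0.]
```

Call:
send_rows(
  targets=[
    [0.6,[-4.4,6.1,30],[0,-0.8,-0.4]],
    [0.6,[0,0,35],[0,0,0]],
    [0.6,[0,0,28],[0,0,0]],
    [0.6,[0,0,12],[0,0,0]],
    [0.6,[0,0,10],[0,0,0]],
    [0.6,[0,0,5],[0,0,0]],
    [0.6,[0,0,2],[0,0,0]],
    [0.6,[0,0,0],[0,0,0]],
  ],
)

```text
clock: 54.45
position: [610.5, 70.1, 126.7]
eef_rot: [-0.031, 0.976, 0.216, -0.004]
force: [0.0, 0.1, -0.3]
width: 59.8
grip_force: 43.5
```

Run:
```python
from h import *
o=robot.get_obs();print(o["width"],o["force"]@UR)
p=(o["position"]-U0)@UR-[0,0,50];print(p[0],p[1]*C25+p[2]*S25,-p[1]*S25+p[2]*C25)
```

```text
59.80957246874406 [ 0.01  0.11 -0.27]
2.1086284491010447 168.01070723653083 6.30631437707752
```

Call:
send_rows(
  targets=[
    [0.6,[2,0,3.3],[0,0,0]],
    [0.6,[0,-6,0],[0,0,0]],
    [0.6,[0,-12,0],[0,0,0]],
    [0.6,[0,-14,0],[0,0,0]],
    [0.6,[0,-10,0],[0,0,0]],
    [0.6,[0,-6,0],[0,0,0]],
    [0.6,[0,0,0],[0,0,0]],
    [0.6,[0,0,0],[0,0,0]],
  ],
)

```text
clock: 55.45
position: [611.1, 28.4, 103.2]
eef_rot: [-0.031, 0.976, 0.216, -0.004]
force: [0.3, -0.8, -1.0]
width: 60.0
grip_force: 43.5
```

Call:
send_rows(
  targets=[
    [0.8,[0,0,0],[0,0,0]],
    [0.8,[0,0,0],[0,0,0]],
    [0.8,[0,0,0],[0,0,0]],
    [0.9,[0,0,-10],[0,0,0]],
    [0.9,[0,0,-20],[0,0,0]],
    [0.9,[0,0,-40],[0,0,0]],
    [0.9,[0,0,-50],[0,0,0]],
    [0.9,[0,0,-20],[0,0,0]],
  ],
)

```text
clock: 56.45
position: [615.1, -32.5, 233.7]
eef_rot: [-0.031, 0.976, 0.215, -0.002]
force: [0.3, -1.0, 0.1]
width: 76.8
grip_force: 0.0
```

Run:
```python
from h import *
for n in("scene","top"):
    im=grab(n,"q5_"+n)
    for b in blobs(im,(18,110,110),(35,255,255)): print(n,b[0],b[1][4],plane(n,[b[0]],14)[0])
print(proj("scene",[trough(0,30,14),trough(0,92,14)]),proj("top",[trough(0,30,14),trough(0,92,14)]))
V=toolR(3.4)
chain((np.array([440,198.5,230]),V))
```

```text
scene [413.03 144.75] 156 [477.25 368.13  14.  ]
scene [370.69 172.34] 29 [466.82 179.71  14.  ]
scene [360.53 226.56] 600 [581.64  12.95  14.  ]
top [320.68 147.07] 235 [637.33   1.32  14.  ]
top [195.95 201.83] 366 [471.37 363.24  14.  ]
[[352.99 236.29]
 [368.65 216.39]] [[341.68 148.5 ]
 [321.89 147.05]]
at [615.24 -32.37 232.98] t 56.55
 -> [440.  198.5 230. ] shift [160.85 218.23 102.56] len 290 turn [24.84  0.53  0.22]
```

Lids 1 and 2 are queued as predicted. On to the last lid.

Call:
send_rows(
  targets=[
    [1,[23,31.2,14.6],[0,0,0]],
    [1,[23,31.2,14.6],[0,0,0]],
    [1,[23,31.2,14.6],[0,0,0]],
    [1,[23,31.2,14.6],[0,0,0]],
    [1,[23,31.2,14.6],[0,0,0]],
    [1,[23,31.2,14.6],[0,0,0]],
    [1,[23,31.2,14.6],[8.3,0.2,0]],
    [1,[0,0,0],[8.3,0.2,0]],
  ],
)

```text
clock: 57.55
position: [436.1, 200.9, 228.6]
eef_rot: [-0.033, 0.997, 0.071, -0.004]
force: [0.0, 0.0, 0.2]
width: 85.3
grip_force: 0.0
```

Call:
send_rows(
  targets=[
    [1,[0,0,0],[8.3,0.2,0]],
    [1,[0,0,0],[0,0,0]],
    [1,[0,0,50],[0,0,0]],
    [1,[0,0,50],[0,0,0]],
    [1,[0,0,40],[0,0,0]],
    [1,[0,0,20],[0,0,0]],
    [1,[0,0,0],[0,0,0]],
    [1,[0,0,0],[0,0,0]],
  ],
)

```text
clock: 58.55
position: [437.9, 199.6, 69.4]
eef_rot: [-0.032, 0.999, 0.001, -0.003]
force: [0.1, 0.3, 0.2]
width: 85.2
grip_force: 0.0
```

Run:
```python
from h import *
for n in("scene","top"):
    im=grab(n,"q6_"+n)
    for b in blobs(im,(18,110,110),(35,255,255)): print(n,b[0],b[1],plane(n,[b[0]],14)[0])
V=toolR(3.4)
chain((np.array([440,198.5,1]),V))
```

```text
scene [412.99 144.74] [402, 139, 20, 14, 157] [477.14 368.07  14.  ]
scene [368.81 166.08] [361, 159, 17, 16, 185] [445.61 194.74  14.  ]
scene [360.38 226.59] [344, 207, 37, 44, 610] [581.43  12.59  14.  ]
top [330.2  147.66] [312, 140, 39, 16, 444] [635.61 -27.05  14.  ]
top [187.93 205.02] [186, 198, 6, 14, 42] [461.96 385.9   14.  ]
at [438.19 199.9   69.89] t 58.65
 -> [440.  198.5   1. ] shift [-1.97 -1.67 68.88] len 69 turn [ 0.13 -0.21  0.28]
```

Call:
send_rows(
  targets=[
    [1,[-2,-1.5,30],[0,-0.2,0.3]],
    [1,[0,0,20],[0,0,0]],
    [1,[0,0,12],[0,0,0]],
    [1,[0,0,6.5],[0,0,0]],
    [1,[0,0,0],[0,0,0]],
    [0.6,[0,0,0],[0,0,0]],
    [0.6,[0,0,0],[0,0,0]],
    [0.6,[0,0,0],[0,0,0]],
  ],
)

```text
clock: 59.65
position: [439.8, 198.8, 1.4]
eef_rot: [-0.03, 1.0, 0.001, -0.0]
force: [-1.0, -1.0, 6.6]
width: 60.3
grip_force: 41.5
```

Call:
send_rows(
  targets=[
    [0.6,[0,0,0],[0,0,0]],
    [0.6,[0,0,0],[0,0,0]],
    [0.6,[0,0,-20],[0,0,0]],
    [0.6,[0,0,-50],[0,0,0]],
    [0.6,[0,0,-60],[0,0,0]],
    [0.6,[0,0,-60],[0,0,0]],
    [0.6,[0,0,-60],[0,0,0]],
    [0.6,[0,0,0],[0,0,0]],
  ],
)

```text
clock: 60.65
position: [442.0, 199.0, 255.5]
eef_rot: [-0.03, 1.0, 0.002, 0.004]
force: [0.5, -0.4, -1.1]
width: 59.8
grip_force: 43.5
```

Run:
```python
from h import *
o=robot.get_obs();print(o["width"])
T=toolR(3.4,25);n=UR@[0,-S25,C25]
f=trough(0,185,3.5);chain((f+n*130,T))
```

```text
59.84516934804226
at [442.03 199.   255.54] t 60.65
 -> [610.7   31.65 249.18] shift [-158.34 -177.13    7.08] len 238 turn [-24.79   0.49   0.12]
```

Call:
send_rows(
  targets=[
    [0.6,[-31.7,-35.4,1.4],[0,0,0]],
    [0.6,[-31.7,-35.4,1.4],[0,0,0]],
    [0.6,[-31.7,-35.4,1.4],[0,0,0]],
    [0.6,[-31.7,-35.4,1.4],[0,0,0]],
    [0.6,[-31.7,-35.4,1.4],[-8.2,0.2,0]],
    [0.6,[0,0,0],[-8.3,0.2,0]],
    [0.6,[0,0,0],[-8.3,0.2,0]],
    [0.6,[0,0,0],[0,0,0]],
  ],
)

```text
clock: 61.65
position: [608.1, 28.8, 240.1]
eef_rot: [-0.026, 0.976, 0.215, -0.014]
force: [-0.9, 0.5, 0.1]
width: 59.8
grip_force: 43.5
```

Run:
```python
from h import *
o=robot.get_obs();print(o["width"])
T=toolR(3.4,25);n=UR@[0,-S25,C25]
f=trough(0,184,3.5);chain((f+n*30,T),(f,T))
```

```text
59.83004079198872
at [608.07  28.81 240.14] t 61.65
 -> [608.25  72.93 158.12] shift [-4.11  5.45 92.88] len 93 turn [-0.1  -0.84 -0.51]
 -> [607.5   85.59 130.93] shift [ 0.  0. 30.] len 30 turn [0. 0. 0.]
```

Call:
send_rows(
  targets=[
    [0.6,[-3,4.5,30],[0,-0.8,-0.4]],
    [0.6,[0,0,35],[0,0,0]],
    [0.6,[0,0,28],[0,0,0]],
    [0.6,[0,0,12],[0,0,0]],
    [0.6,[0,0,10],[0,0,0]],
    [0.6,[0,0,5],[0,0,0]],
    [0.6,[0,0,0],[0,0,0]],
    [0.6,[0,0,0],[0,0,0]],
  ],
)

```text
clock: 62.65
position: [608.6, 85.3, 136.3]
eef_rot: [-0.031, 0.976, 0.215, -0.004]
force: [-0.3, 0.2, -0.1]
width: 60.0
grip_force: 43.5
```

Run:
```python
from h import *
o=robot.get_obs();print(o["width"],o["force"]@UR)
p=(o["position"]-U0)@UR-[0,0,50];print(p[0],p[1]*C25+p[2]*S25,-p[1]*S25+p[2]*C25)
```

```text
60.04984271494034 [-0.33  0.22 -0.11]
1.0765486968706082 185.97510246466283 8.510947721675976
```

Call:
send_rows(
  targets=[
    [0.6,[1,-3,3],[0,0,0]],
    [0.6,[0,0,2.3],[0,0,0]],
    [0.6,[0,0,0],[0,0,0]],
    [0.77,[0,0,0],[0,0,0]],
    [0.77,[0,0,0],[0,0,0]],
    [0.77,[0,0,0],[0,0,0]],
    [0.77,[0,0,-8],[0,0,0]],
    [0.77,[0,0,-12],[0,0,0]],
  ],
)

```text
clock: 63.65
position: [607.7, 76.6, 148.4]
eef_rot: [-0.031, 0.976, 0.215, -0.005]
force: [0.0, 0.2, 0.3]
width: 65.7
grip_force: 0.0
```

Call:
send_rows(
  targets=[
    [0.9,[0,0,-30],[0,0,0]],
    [0.9,[0,0,-50],[0,0,0]],
    [0.9,[0,0,-50],[0,0,0]],
    [0.9,[40,0,-20],[0,0,0]],
    [0.9,[50,0,0],[0,0,0]],
    [0.9,[50,0,0],[0,0,0]],
    [0.9,[50,0,0],[0,0,0]],
    [0.9,[0,0,0],[0,0,0]],
  ],
)

```text
clock: 64.65
position: [419.1, 1.9, 284.4]
eef_rot: [-0.03, 0.976, 0.215, -0.005]
force: [0.4, -0.4, 0.6]
width: 76.8
grip_force: 0.0
```

Run:
```python
from h import *
s=grab("scene");t=grab("top");cv2.imwrite("pics/fs.png",s)
for n,im in(("scene",s),("top",t)):
    for b in blobs(im,(18,110,110),(35,255,255)): print(n,b[0],b[1])
P=[trough(0,y,14) for y in(30,92,154)];print(proj("scene",P),proj("top",P))
for b in blobs(t,(165,80,50),(180,255,255),100): print("jar",b[0],plane("top",[b[0]],82)[0]) if b[0][1]>190 and b[0][0]<420 else 0
cv2.imwrite("pics/end.png",cv2.resize(s[110:310,200:460],(780,600),interpolation=cv2.INTER_CUBIC))
```

```text
scene [413.04 144.76] [402, 139, 20, 14, 158]
scene [370.32 214.93] [344, 188, 53, 62, 1040]
top [316.93 147.02] [291, 136, 60, 21, 780]
top [195.9  201.77] [186, 191, 21, 22, 365]
[[352.99 236.29]
 [368.65 216.39]
 [384.07 196.76]] [[341.68 148.5 ]
 [321.89 147.05]
 [301.19 145.52]]
jar [326.37 215.63] [424.19 -14.89  82.  ]
jar [389.57 245.73] [ 342.92 -185.9    82.  ]
```

View pics/end.png

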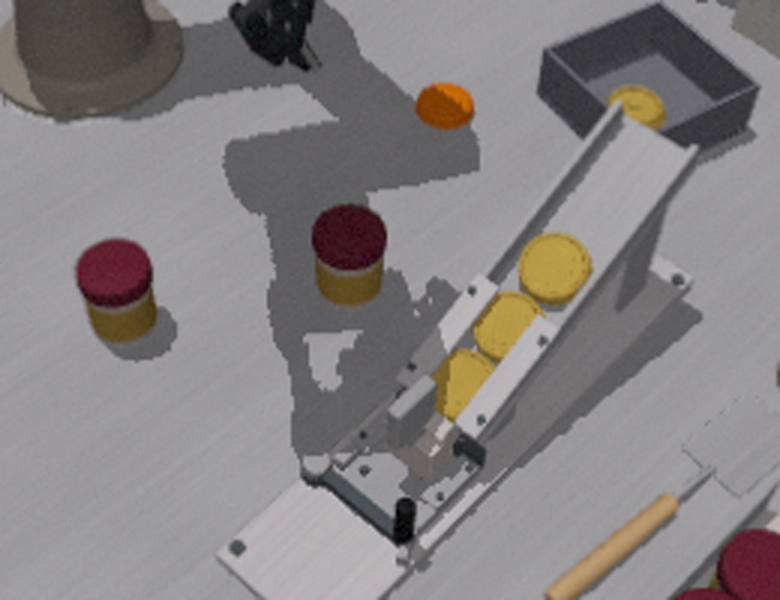

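The end picture shows the job complete:
- **Lids:** three gold lids queue against the shoe, at (465,385), (508,325) and (555,268).
- **Lever:** closed, post at (403,520).
- **Bent lid:** in the bin, at (637,105).
- **Jars and orange lid:** unmoved.

The arm touches nothing, so I'm handing in.

```bash
python3 -c "
from rig import order
print(order.finish_job())"
```

```text
the job is handed in; nothing more can be done
None
```

The job is done and handed in at about 65 s of the 208 s allowed: the bent lid is in the reject bin, the shoe is home with the lever locked at its end stop, and all three spare lids that were there are queued top up against the shoe, with the jars unmoved.

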